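# Weigh and pack a tea-cake order

## Robot

A 6-joint arm with a two-finger parallel gripper is mounted at the origin on the work surface. World frame = base frame: x ahead of the robot, y to its left, z up, the work surface at z = 0. Lengths are in m, angles in rad, forces in N, time in s.
With the tool pointing down it reaches from about 0.375 to 0.9 m from the base axis. Payload 3.1 kg.
Tool frame: the origin (TCP) lies midway between the tips of the shut fingers; the grasp point (between the pads) lies grip_point_offset behind it (grip_point_offset is the distance from the TCP to the grasp point, in m); y points along the fingers, z is the direction in which the jaws open and shut, and the axes are right-handed (so a half turn about y gives the same grasp; the last joint's range is limited). The gripper opens to 87 mm and grips with 3 to 60 N. Pads are 19 mm wide; open, the fingers measure 117 mm over their backs; the gripper's body (75 mm by 190 mm) begins 51 mm behind the grasp point.
Start: joints at [-1.47, 0.527, 1.433, -0, 1.181, -0.178], TCP at [0.173, -0.601, 0.223] pointing down, gripper open.
Joint ranges: [-3.08, 3.08], [-0.75, 2.2], [0.22, 2.44], [-1.43, 4.57], [0, 2.65], [-2.85, 2.85]. Speed limits (rad/s): [2.79, 2.79, 3.14, 3.14, 3.14, 3.14].

## Interface

Orientations are given as a unit quaternion [x, y, z, w].
In Python, from rig import * gives the robot as it stands.
- The arm moves only by the tool jog_arm, never from a script. Its argument "increments" is a list that holds one entry, the list of rows, each a list of 7 numbers: the turn, a rotation vector about the world's x, y, z in degrees, then the shift along the world's x, y, z in m, then the closure, from -1 (fully open) to 1 (shut), so that 0 is half open. In form: [[[rx, ry, rz, x, y, z, jaw], ...]]. A call has 1 to 8 rows; each row is the pose to reach, as a shift and turn from the pose measured when the call began; what a row does not reach only later rows make up. A row lasts 1/10 s, in which the tool goes at most 50 mm and 8.59 degrees, less where a joint would pass 70% of its speed; a pose out of reach is approached as far as the arm can. A call with a gripper value outside its range is refused whole. The fingers move at their own pace and stop on an object; "squeeze" is the grip in N (left out, the last holds). Time passes only in rows, so rows that repeat a pose let the fingers close. It gives the time, the measured TCP pose, the force and the opening at its end, in the units of the state.
- get_obs(): the state, without advancing time (a new reading comes with each control period).
- camera(name): name is "side" or "top" or "wrist"; returns the picture (480x640x3 uint8, red, green, blue); there is no depth.
- camera_info(name): a dict with "K" (3x3 intrinsics, pixels), "R" (3x3) and "t" (3): a world point X has camera coordinates R X + t. Camera axes: x right, y down, z forward; pixel columns grow to the right and rows downward; lengths in m; the calibration is good to about 2 mm. A picture is of the moment at which its call begins: read the wrist's pose just before it. camera_info takes no time and is no camera call; for the wrist camera it gives the pose at the moment of the call.
- hand_in(): hands the job in, once; it reports no verdict.
The state is a dict: "time": time; "q": joint angles; "joint_velocities": joint speeds; "joint_torque": joint torques, N m; "position": TCP position; "tool_rot": TCP orientation; "ft_force": force on the tool from outside, world axes, zero at the start; "moment": the same for the moment, N m; "grip_width": finger opening in m.
Only numpy, scipy, OpenCV 4.12 (cv2) and the standard library are available. Lean on these libraries where they do the work, as an engineer would, in place of code of your own. Each camera call takes 0.05 s, during which the arm holds its last target.

## Task

Weigh this order of tea cakes and pack it. First zero the empty scale: tilt its spring lever to the left (as the robot sees it) as far as it goes, hold it about a second and let it spring back upright; then lay every tea cake from the tray on the steel platform, record the weight by tilting the lever fully to the right for about a second with all of them on it, and let it go again (never record an empty scale, nor zero one with cakes on it). Pack all the cakes down into the empty white tub, pull every tea pick out of the wooden holder and lay it flat in the tub as well (picks at any time), and leave the mug, tins and other things where they stand.

Things in the scene. Friction and masses are not known exactly. Their poses are not given: they have to be found in the camera images.
- pan (a point): centre of the TOP face of the steel weighing platform of the grey bench scale (fixed to the table). Platform 140 (x) by 230 (y) mm, flat, top 75 mm above the table, with a lip 6 mm high and 4 mm thick around it. x points from the lever across the platform (away from the robot), y to the left, z up. A console 60 mm deep, 240 wide and 55 mm high adjoins the platform on the robot's side.
- lever (a joint): two-way momentary lever in the middle of the scale's console: spring-centred, 0 when upright, positive when tilted to the robot's left (the scale's +y), negative when tilted to the right; stops at +/-0.5 rad. Pivot 105 mm from the platform's centre towards the robot, 52 mm above the table, its axis along the scale's x. The spring needs about 0.5 N m/rad, so some 3 N sideways at the knob for full tilt; let go, it springs back upright.
- lever_knob (a point): centre of the black ball knob (28 mm across) on the lever, 85 mm above the pivot, 137 mm above the table when upright; the rod below it is 10 mm thick. y axis to the scale's left.
- tub_in (a point): centre of the inside floor (5 mm above the table) of the shallow open white packing tub, empty at the start, fixed to the table; outside 240 (x) by 190 (y) by 60 mm high, walls 5 mm. It stands to the left or right of the scale; the round tray stands on the other side.
- tray: round low woven tray, fixed, 232 mm across, floor 5 mm and rim 11 mm above the table; origin under its centre. The tea cakes start on it.
- holder: upright dark wooden tool holder, fixed, 31 (x) by 85 (y) by 90 mm high, walls 4 mm, three square wells side by side along y (centres at y = -27, 0 and 27 mm), well floor at 4 mm; origin under its centre. The tea picks stand in the outer wells, handle up, loose enough to lean a little.
- cake1_center (a point): pressed mini tea cake, dark brown-green disc 46 mm across and 22 mm thick, 35 to 70 g; point at its centre, z along its axis. May be absent (2 to 4 cakes are there).
- cake2_center (a point): pressed mini tea cake, dark brown-green disc 46 mm across and 22 mm thick, 35 to 70 g; point at its centre, z along its axis. May be absent (2 to 4 cakes are there).
- cake3_center (a point): pressed mini tea cake, dark brown-green disc 46 mm across and 22 mm thick, 35 to 70 g; point at its centre, z along its axis. May be absent (2 to 4 cakes are there).
- cake4_center (a point): pressed mini tea cake, dark brown-green disc 46 mm across and 22 mm thick, 35 to 70 g; point at its centre, z along its axis. May be absent (2 to 4 cakes are there).
- pick1_grip (a point): tea pick, 172 mm long: round bamboo handle 16 mm thick and 88 mm long, steel needle 5 mm thick and 84 mm long, 40 g; point at the middle of the handle, z along the pick from needle to handle; needle tip at z = -128 mm, handle end at z = +44 mm. May be absent (1 or 2 are there).
- pick2_grip (a point): tea pick, 172 mm long: round bamboo handle 16 mm thick and 88 mm long, steel needle 5 mm thick and 84 mm long, 40 g; point at the middle of the handle, z along the pick from needle to handle; needle tip at z = -128 mm, handle end at z = +44 mm. May be absent (1 or 2 are there).
- mug: white mug, 72 mm across, 85 high, handle to its +y; between robot and scale, on the other side of the middle from the holder; a bystander, origin under its centre
- tin_a: lidded tea tin 68 mm across, 100 high, beyond the scale; a bystander, origin under its centre
- tin_b: lidded tea tin 68 mm across, 100 high, beyond the scale; a bystander, origin under its centre
- tin_c: small tea tin 60 mm across, 75 high, beyond the right-hand tray or tub; a bystander, origin under its centre
- cup: small blue cup 64 mm across, 45 high, beyond the left-hand tray or tub; a bystander, origin under its centre
- tape: small wooden box 75 by 55 by 30 mm, far left; a bystander, origin under its centre
- gaiwan: white bowl 90 mm across, 50 high, far right; a bystander, origin under its centre
There are look-alikes about, which are no part of the job. What is shaped like the part that bears cake3_center but purple is not meant. What is shaped like the part that bears pick1_grip but pink is not meant.

How it is judged:
By the outcome, as a careful person would: the job done as asked, in the order asked, and still so for the second after the job is handed in, with the robot touching nothing.
Of cake1, cake2, cake3, cake4 only 2 to 4 are there at a start; the rules pass over those that are not, and their reading is None.
Of pick1, pick2 only 1 to 2 are there at a start; the rules pass over those that are not, and their reading is None.
At some moment in a run one of cake1, cake2, cake3, cake4 may be knocked a few centimetres aside while the robot is not near it.
Once in a run the grip may slacken for a moment while it holds something.
It also fails if it takes over 210 s, if anything falls off the work surface, if the arm or the gripper's body presses on something with over 40 N, if the wrist force passes 120 N, or if a joint passes its speed limit or range.

## Working session

There is one attempt and no reset: what is moved stays moved. The work goes in short steps, Python scripts to look and compute and a tool call to move; the robot and the scene stay as the last step left them, time stands still between calls to the robot, and variables do not carry over. Pictures are saved under pics/ and viewed, and the job is handed in when it is done.

Besides the shell and the picture viewer there is one more tool, called as a command line: name --argument value ..., lists and objects as JSON in quotes. jog_arm: Moves the arm, as the interface text tells. Its arguments: {"type":"object","properties":{"increments":{"type":"array","items":{"type":"array","items":{"type":"array","items":{"type":"number"}}}},"squeeze":{"type":"number"}},"required":["increments"]}

```bash
mkdir -p pics; ls; python3 - <<'E'
from rig import *
import cv2
o=get_obs(); print(o)
for n in ["top","side","wrist"]:
    im=camera(n); cv2.imwrite(f"pics/{n}0.png",im[:,:,::-1]); i=camera_info(n); print(n,i)
E
```

```text
pics
{'time': 0.0, 'q': array([-1.46949097e+00,  5.28485483e-01,  1.43392858e+00, -3.88871872e-05,
        1.18139678e+00, -1.78488787e-01]), 'joint_velocities': array([-0.0008744 , -0.00099133,  0.00010267,  0.00071582,  0.00034476,
       -0.00011002]), 'joint_torque': array([ 1.27501571e-04, -4.40043247e+01, -1.76593262e+01,  6.34314143e-02,
        5.82387589e-02, -1.71334655e-04]), 'position': array([ 0.17254573, -0.59992857,  0.22155142]), 'tool_rot': array([-0.09858738,  0.70098159, -0.69941328,  0.09862249]), 'ft_force': array([-0.33434184, -0.88700145, -0.01899309]), 'moment': array([-0.02909131,  0.02946819, -0.0129616 ]), 'grip_width': 0.08716849015941242}
top {'K': array([[449.66728034,   0.        , 318.01422246],
       [  0.        , 449.66728034, 234.02747785],
       [  0.        ,   0.        ,   1.        ]]), 'R': array([[-0.0057838 , -0.99995259, -0.00783385],
       [-0.99363446,  0.00662827, -0.11245721],
       [ 0.11250381,  0.00713356, -0.99362569]]), 't': array([-0.0062533,  0.5116334,  1.1409789])}
side {'K': array([[474.17138598,   0.        , 314.87750951],
       [  0.        , 474.17138598, 237.34498959],
       [  0.        ,   0.        ,   1.        ]]), 'R': array([[-0.7743768 , -0.63271527, -0.00345805],
       [-0.40262961,  0.49697747, -0.76870202],
       [ 0.48808808, -0.59387269, -0.63959772]]), 't': array([0.39707215, 0.27608919, 1.03356033])}
wrist {'K': array([[426.98289722,   0.        , 325.51027032],
       [  0.        , 426.98289722, 244.6106608 ],
       [  0.        ,   0.        ,   1.        ]]), 'R': array([[ 0.27623282, -0.96108824, -0.00219595],
       [-0.93291905, -0.26868427,  0.23973069],
       [-0.23099236, -0.06417284, -0.97083695]]), 't': array([-0.62337646, -0.02767182,  0.38840065])}
```

View pics/top0.png

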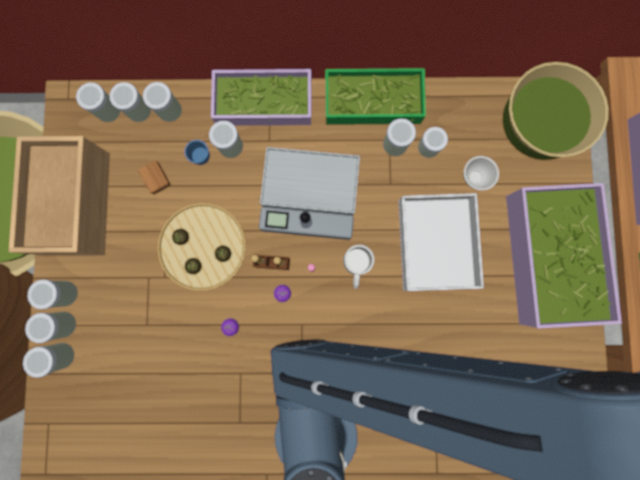

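View pics/side0.png

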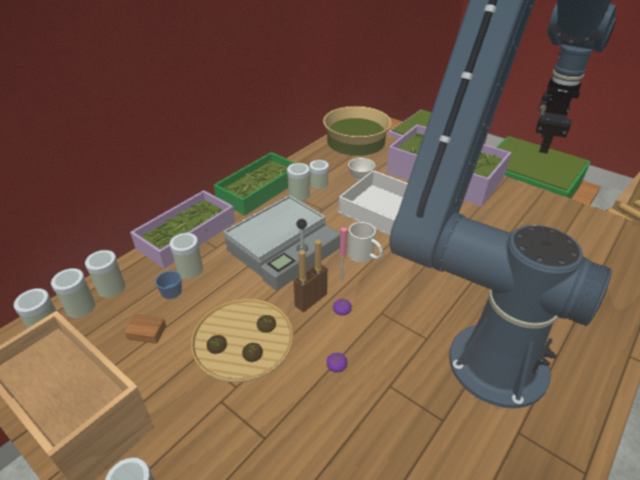

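The views show three cakes on the tray (left), the tub on the right, two bamboo picks in the holder at about (270,262) in the top view, a pink pick at (311,267), and purple decoys. I'll enlarge the crops next.

```bash
python3 - <<'E'
import cv2
im=cv2.imread("pics/top0.png")
a=im[140:340,150:350]; cv2.imwrite("pics/top0a.png",cv2.resize(a,(600,600),interpolation=cv2.INTER_CUBIC))
a=im[140:300,340:500]; cv2.imwrite("pics/top0b.png",cv2.resize(a,(640,600)[:1]*1+(600,) if 0 else (600,600),interpolation=cv2.INTER_CUBIC))
im=cv2.imread("pics/side0.png")
a=im[190:390,190:390]; cv2.imwrite("pics/side0a.png",cv2.resize(a,(600,600),interpolation=cv2.INTER_CUBIC))
E
```

```text
(no output)
```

View pics/top0a.png

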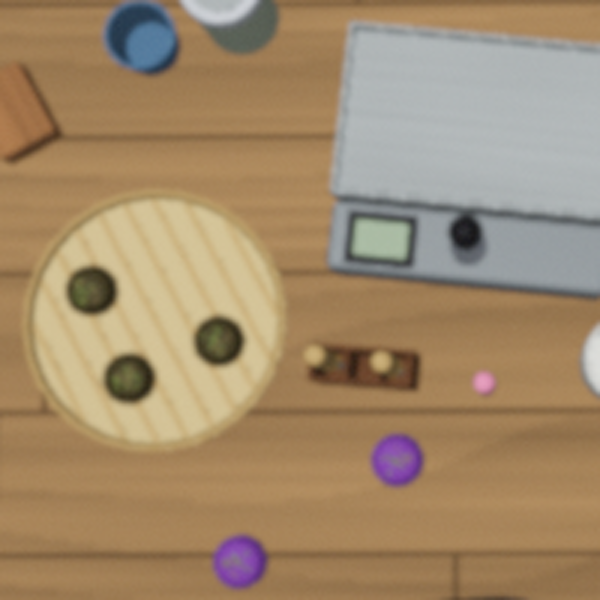

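View pics/top0b.png

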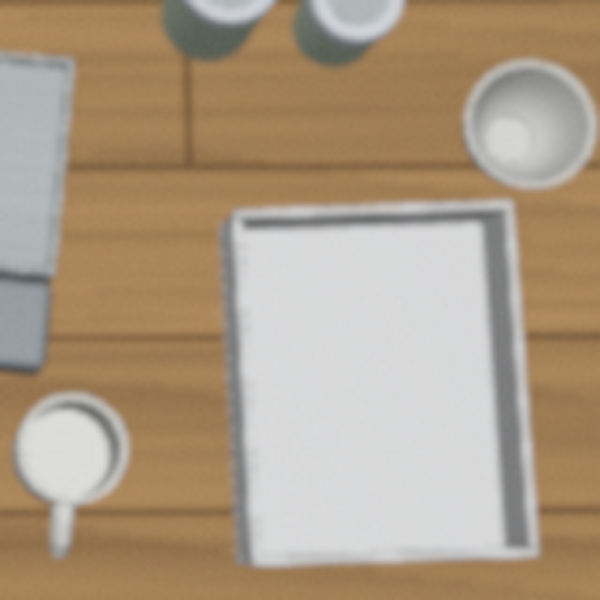

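View pics/side0a.png

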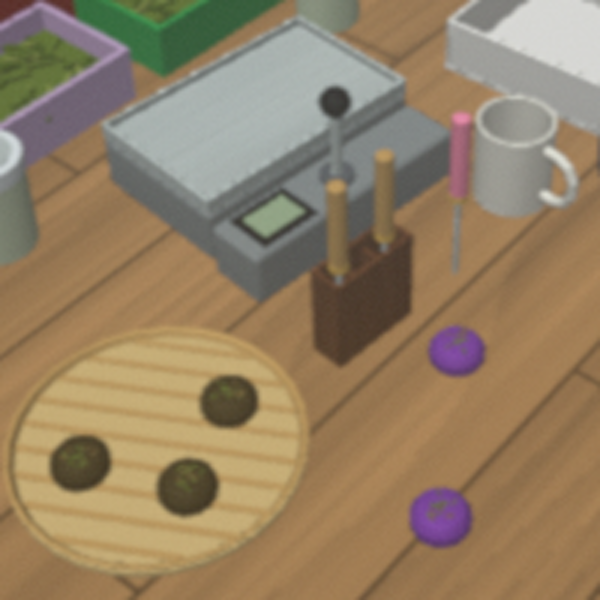

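```bash
cat > h.py <<'E'
from rig import *
import numpy as np, cv2
from scipy.spatial.transform import Rotation as Ro
def back(info,uv,z):
    K,R,t=info["K"],info["R"],info["t"]
    d=R.T@np.linalg.inv(K)@np.array([uv[0],uv[1],1.]); c=-R.T@t
    return c+d*(z-c[2])/d[2]
def proj(info,X):
    p=info["K"]@(info["R"]@np.asarray(X)+info["t"]); return p[:2]/p[2]
def tri(i1,u1,i2,u2):
    P=[i["K"]@np.c_[i["R"],i["t"]] for i in(i1,i2)]
    X=cv2.triangulatePoints(P[0],P[1],np.array(u1,float).reshape(2,1),np.array(u2,float).reshape(2,1)); return (X[:3]/X[3]).ravel()
def un(uv,x0,y0,s): return (x0+(uv[0]+.5)/s-.5, y0+(uv[1]+.5)/s-.5)
def snap(n,f,crop=None,s=1):
    im=camera(n)[:,:,::-1]
    if crop: x0,y0,x1,y1=crop; im=im[y0:y1,x0:x1]
    if s!=1: im=cv2.resize(im,None,fx=s,fy=s,interpolation=cv2.INTER_CUBIC)
    cv2.imwrite("pics/"+f,im)
def st():
    o=get_obs(); R=Ro.from_quat(o["tool_rot"]).as_matrix()
    print("t",round(o["time"],2),"p",o["position"].round(4),"w",o["grip_width"].round(4),"F",o["ft_force"].round(1)); print(R.round(3)); return o
E
python3 - <<'E'
from h import *
np.set_printoptions(suppress=True,precision=4)
T=camera_info("top");S=camera_info("side")
A=lambda u:un(u,150,140,3); B=lambda u:un(u,340,140,3.75); C=lambda u:un(u,190,190,3)
for n,u,s in [("c1",(92,290),(80,463)),("c2",(219,340),(229,401)),("c3",(129,378),(188,487))]: print(n,back(T,A(u),.02),back(S,C(s),.018))
print("knob",back(T,A((466,231)),.137),tri(T,A((466,231)),S,C((334,101))))
print("pickL end",tri(T,A((315,355)),S,C((337,186))),back(T,A((315,355)),.172)); print("pickR end",tri(T,A((381,362)),S,C((384,156))),back(T,A((381,362)),.172))
print("side handle bottoms L,R at z.09",back(S,C((340,270)),.09),back(S,C((383,240)),.09))
for u in [(312,345),(418,352),(418,388),(310,380)]: print("holder",back(T,A(u),.09))
for u in [(350,22),(333,195)]: print("lip L",back(T,A(u),.081))
for u in [(75,57),(53,276)]: print("lip R",back(T,B(u),.081))
for u in [(232,212),(513,203),(538,553),(245,565)]: print("tub",back(T,B(u),.06))
print("mug",back(T,B((72,447)),.085), "mug handle",back(T,B((60,555)),.04)); print("pink",tri(T,A((484,382)),S,C((461,120))))
print("tray",back(T,A((155,320)),.011)); print("purple",back(T,A((398,460)),.02),back(T,A((240,561)),.02))
st()
E
```

```text
c1 [0.5089 0.3522 0.02  ] [0.5035 0.3578 0.018 ]
c2 [0.4644 0.2401 0.02  ] [0.4587 0.2454 0.018 ]
c3 [0.4318 0.3178 0.02  ] [0.426  0.3226 0.018 ]
knob [0.541  0.0204 0.137 ] [0.5411 0.0203 0.135 ]
pickL end [0.441  0.1332 0.1728] [0.4416 0.1336 0.172 ]
pickR end [0.4358 0.0835 0.1721] [0.436  0.0836 0.172 ]
side handle bottoms L,R at z.09 [0.4367 0.1365 0.09  ] [0.4319 0.0891 0.09  ]
holder [0.4547 0.1484 0.09  ]
holder [0.4485 0.0616 0.09  ]
holder [0.4191 0.0615 0.09  ]
holder [0.4261 0.1497 0.09  ]
lip L [0.7293 0.1203 0.081 ]
lip L [0.5807 0.1335 0.081 ]
lip R [ 0.7069 -0.1164  0.081 ]
lip R [ 0.5573 -0.0994  0.081 ]
tub [ 0.6039 -0.2233  0.06  ]
tub [ 0.6087 -0.4143  0.06  ]
tub [ 0.3723 -0.4202  0.06  ]
tub [ 0.3654 -0.2256  0.06  ]
mug [ 0.4432 -0.1098  0.085 ] mug handle [ 0.3726 -0.1043  0.04  ]
pink [0.4203 0.0058 0.1666]
tray [0.483  0.2988 0.011 ]
purple [0.3598 0.0837 0.02  ] [0.2749 0.2187 0.02  ]Traceback (most recent call last):
  File "<stdin>", line 15, in <module>
  File "h.py", line 21, in st
    print("t",round(o["time"],2),"p",o["position"].round(4),"w",o["grip_width"].round(4),"F",o["ft_force"].round(1)); print(R.round(3)); return o
                                                                ^^^^^^^^^^^^^^^^^^^^^
AttributeError: 'float' object has no attribute 'round'
```

```bash
sed -i 's/o\["grip_width"\].round(4)/round(o["grip_width"],4)/' h.py; python3 - <<'E'
from h import *
import rig
st()
print([x for x in dir(rig) if not x.startswith("__")])
try: print(grip_point_offset)
except Exception as e: print(e)
E
```

```text
t 0.15 p [ 0.1726 -0.6001  0.2218] w 0.0871 F [-0.7  0.2  0.4]
[[-0.961 -0.     0.276]
 [-0.276  0.002 -0.961]
 [-0.    -1.    -0.002]]
['Unreachable', 'camera', 'camera_info', 'get_obs', 'grip_point_offset', 'hand_in']
0.0187
```

View pics/wrist0.png

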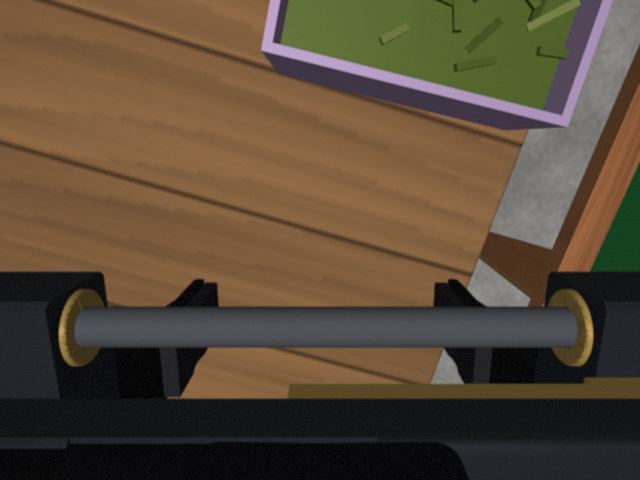

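The wrist view shows the gripper body lying along the jaw direction, roughly along y. I'll go to the lever with the jaws half open so they straddle the knob.

jog_arm --increments '[[[0, 0, -21.4, 0.368, 0.6205, 0, 0], [0, 0, -21.4, 0.368, 0.6205, 0, 0], [0, 0, -21.4, 0.368, 0.6205, 0, 0], [0, 0, -21.4, 0.368, 0.6205, 0, 0], [0, 0, -21.4, 0.368, 0.6205, 0, 0], [0, 0, -21.4, 0.368, 0.6205, 0, 0], [0, 0, -21.4, 0.368, 0.6205, 0, 0], [0, 0, -21.4, 0.368, 0.6205, 0, 0]]]' --squeeze 15

```text
time: 0.95
position: [0.3771, -0.2547, 0.2221]
tool_rot: [0.034, 0.707, -0.706, -0.033]
ft_force: [0.2, -0.3, 0.6]
grip_width: 0.0442
```

jog_arm --increments '[[[0, 0, 0, 0.164, 0.275, 0, 0], [0, 0, 0, 0.164, 0.275, 0, 0], [0, 0, 0, 0.164, 0.275, 0, 0], [0, 0, 0, 0.164, 0.275, 0, 0], [0, 0, 0, 0.164, 0.275, 0, 0], [0, 0, 0, 0.164, 0.275, 0, 0], [0, 0, 0, 0.164, 0.275, 0, 0], [0, 0, 0, 0.164, 0.275, 0, 0]]]'

```text
time: 1.75
position: [0.5423, 0.0232, 0.2219]
tool_rot: [0.032, 0.707, -0.706, -0.031]
ft_force: [-0.8, 0.2, 0.6]
grip_width: 0.0438
```

```bash
python3 - <<'E'
from h import *
st(); snap("wrist","w1.png"); snap("side","s1.png",(230,130,430,330),3); i=camera_info("wrist"); print(proj(i,[.541,.0204,.137]))
E
```

```text
t 1.75 p [0.5423 0.0232 0.2219] w 0.0438 F [-0.8  0.2  0.6]
[[-0.996  0.001 -0.089]
 [ 0.089  0.002 -0.996]
 [-0.001 -1.    -0.002]]
[327.49145727 252.35801192]
```

View pics/w1.png

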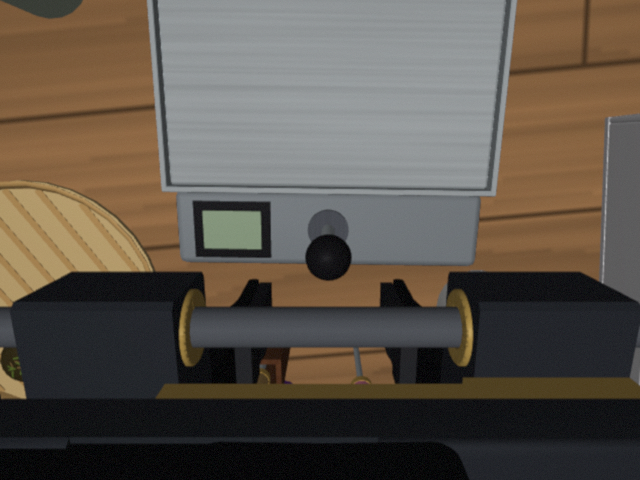

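View pics/s1.png

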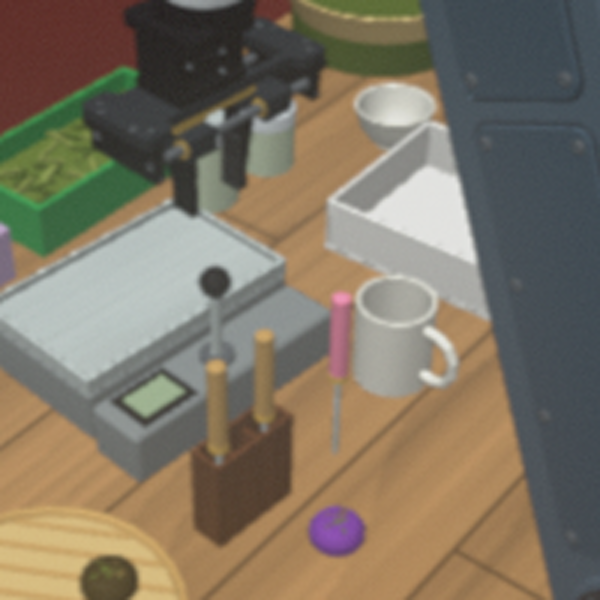

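Knob appears at (328,258) in the wrist view, against a prediction of (327,252), so it sits about 3 mm nearer the robot. I'll descend around it.

jog_arm --increments '[[[0, 0, 0, -0.003, -0.003, -0.04, 0], [0, 0, 0, -0.003, -0.003, -0.08, 0], [0, 0, 0, -0.003, -0.003, -0.11, 0], [0, 0, 0, -0.003, -0.003, -0.11, 0]]]'

```text
time: 2.25
position: [0.5334, 0.0165, 0.1082]
tool_rot: [0.03, 0.707, -0.706, -0.038]
ft_force: [0.2, 1.4, -0.3]
grip_width: 0.0436
```

jog_arm --increments '[[[0, 0, 0, 0.001, 0.015, 0, 0], [0, 0, 0, 0.003, 0.03, 0, 0], [0, 0, 0, 0.0035, 0.038, 0, 0], [0, 0, 0, 0.004, 0.043, 0, 0], [0, 0, 0, 0.004, 0.043, 0, 0]]]'

```text
time: 2.75
position: [0.538, 0.0603, 0.1091]
tool_rot: [0.03, 0.707, -0.706, -0.036]
ft_force: [-1.1, -1.8, 1.1]
grip_width: 0.0433
```

```bash
python3 - <<'E'
from h import *
st(); snap("wrist","w2.png")
E
```

```text
t 2.75 p [0.538  0.0603 0.1091] w 0.0433 F [-1.1 -1.8  1.1]
[[-0.996 -0.009 -0.093]
 [ 0.093  0.002 -0.996]
 [ 0.009 -1.    -0.001]]
```

View pics/w2.png

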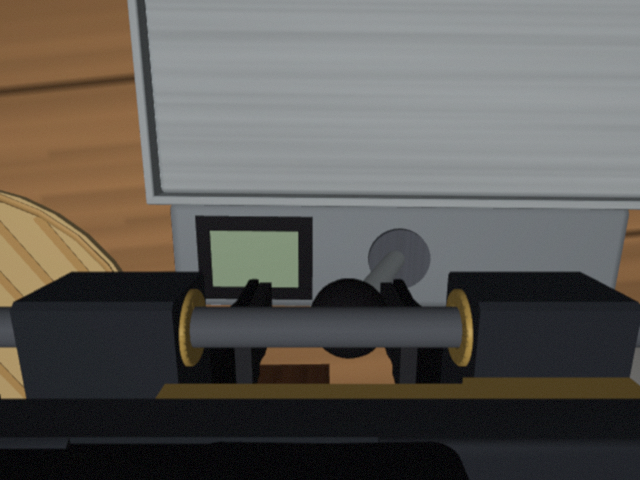

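The lever is tilting left, at about 0.36 rad so far. Continue to the stop.

jog_arm --increments '[[[0, 0, 0, 0.001, 0.007, 0, 0], [0, 0, 0, 0.001, 0.01, 0, 0]]]'

```text
time: 3.0
position: [0.5393, 0.0698, 0.1093]
tool_rot: [0.03, 0.707, -0.706, -0.036]
ft_force: [-0.1, -4.6, -0.8]
grip_width: 0.0434
```

jog_arm --increments '[[[0, 0, 0, 0, 0.004, 0, 0], [0, 0, 0, 0, 0.004, 0, 0]]]'

```text
time: 3.2
position: [0.5394, 0.0713, 0.1093]
tool_rot: [-0.029, -0.705, 0.708, 0.035]
ft_force: [-1.0, -12.4, -1.1]
grip_width: 0.0436
```

At the stop: force rises to 12 N. Hold it for over a second, then return.

jog_arm --increments '[[[0, 0, 0, 0, 0.002, 0, 0], [0, 0, 0, 0, 0.002, 0, 0], [0, 0, 0, 0, 0.002, 0, 0], [0, 0, 0, 0, 0.002, 0, 0], [0, 0, 0, 0, 0.002, 0, 0], [0, 0, 0, 0, 0.002, 0, 0], [0, 0, 0, 0, 0.002, 0, 0]]]'

```text
time: 3.9
position: [0.5393, 0.0711, 0.1092]
tool_rot: [-0.028, -0.704, 0.709, 0.035]
ft_force: [-1.1, -10.5, -0.0]
grip_width: 0.0439
```

```bash
python3 - <<'E'
from h import *
st(); snap("wrist","w3.png"); snap("side","s3.png",(230,130,430,330),3)
E
```

```text
t 3.9 p [0.5393 0.0711 0.1092] w 0.0439 F [ -1.1 -10.5  -0. ]
[[-0.996 -0.01  -0.089]
 [ 0.09  -0.008 -0.996]
 [ 0.009 -1.     0.009]]
```

View pics/s3.png

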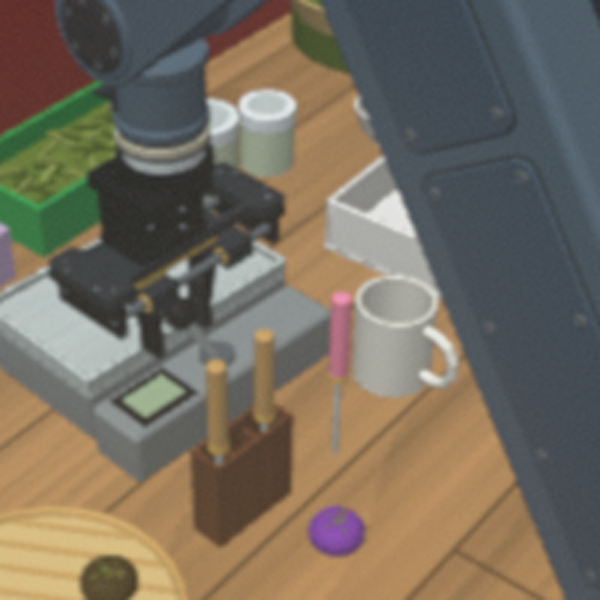

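View pics/w3.png

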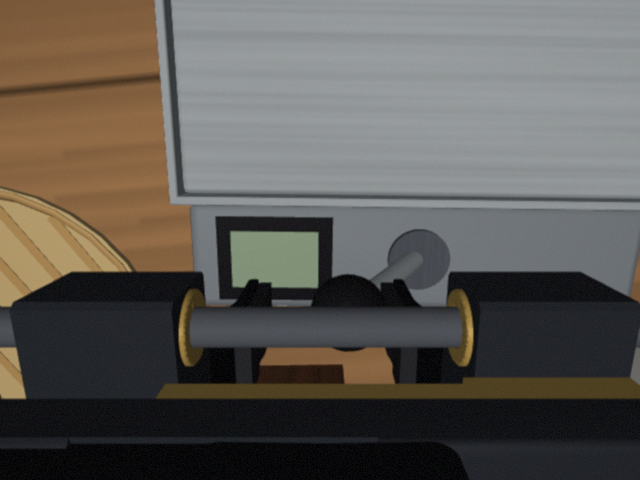

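Fully tilted left. I'll hold a bit longer, then ease back to centre so it springs upright.

jog_arm --increments '[[[0, 0, 0, 0, 0.002, 0, 0], [0, 0, 0, 0, 0.002, 0, 0], [0, 0, 0, 0, 0.002, 0, 0], [0, 0, 0, 0, 0.002, 0, 0], [0, 0, 0, -0.002, -0.02, 0, 0], [0, 0, 0, -0.003, -0.04, 0, 0], [0, 0, 0, -0.004, -0.051, 0, 0], [0, 0, 0, -0.004, -0.051, 0, 0]]]'

```text
time: 4.8
position: [0.5356, 0.0195, 0.1093]
tool_rot: [-0.03, -0.704, 0.709, 0.036]
ft_force: [-1.0, 0.2, 0.0]
grip_width: 0.0437
```

jog_arm --increments '[[[0, 0, 0, 0, 0, 0.04, 0], [0, 0, 0, 0, 0, 0.09, 0], [0, 0, 0, 0, 0, 0.13, 0], [0, 0, 0, 0, 0, 0.13, -1]]]'

```text
time: 5.2
position: [0.5398, 0.0203, 0.2454]
tool_rot: [-0.034, -0.704, 0.709, 0.03]
ft_force: [1.3, -0.6, 0.0]
grip_width: 0.0467
```

```bash
python3 - <<'E'
from h import *
st(); snap("wrist","w4.png"); snap("top","t4.png",(150,140,350,340),3)
E
```

```text
t 5.2 p [0.5398 0.0203 0.2454] w 0.0467 F [ 1.3 -0.6  0. ]
[[-0.996  0.005 -0.091]
 [ 0.091 -0.008 -0.996]
 [-0.006 -1.     0.008]]
```

View pics/w4.png

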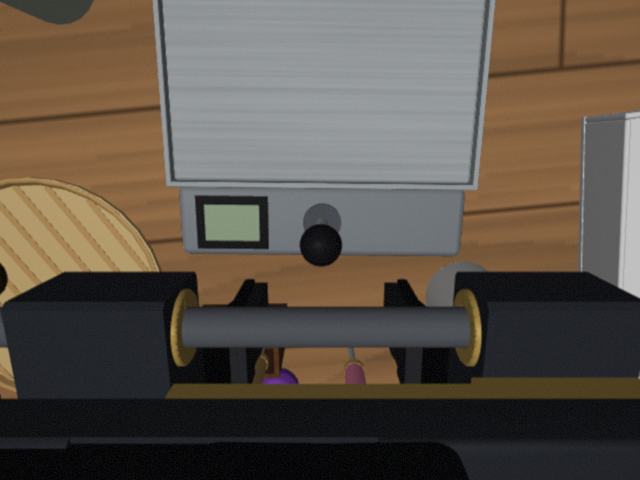

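View pics/t4.png

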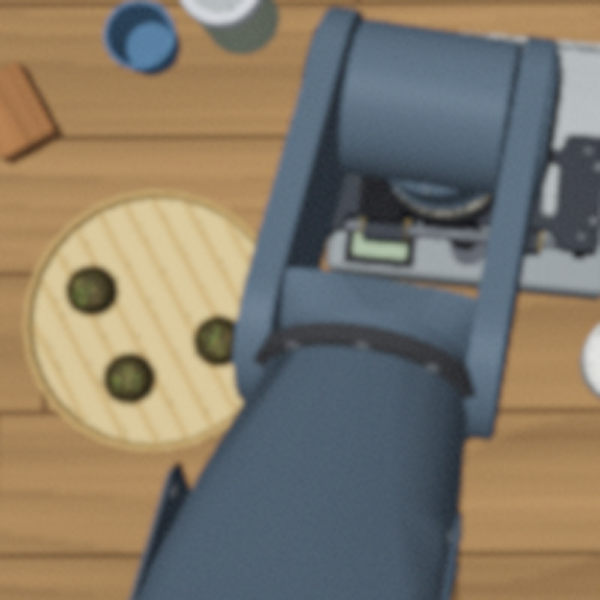

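Lever is upright again and the cakes are unmoved. Checking joint margins for turning the jaws at the tray.

```bash
python3 - <<'E'
from h import *
print(get_obs()["q"].round(3))
E
```

```text
[-0.166  0.389  1.629 -0.008  1.128  1.5  ]
```

jog_arm --increments '[[[0, 0, 8, -0.01, 0.03, 0, -1], [0, 0, 16, -0.02, 0.06, 0, -1], [0, 0, 24, -0.03, 0.09, 0, -1], [0, 0, 32, -0.04, 0.12, 0, -1], [0, 0, 40, -0.05, 0.15, -0.01, -1], [0, 0, 48, -0.06, 0.18, -0.02, -1], [0, 0, 56, -0.07, 0.21, -0.03, -1], [0, 0, 64, -0.078, 0.221, -0.04, -1]]]'

```text
time: 6.1
position: [0.4554, 0.244, 0.1979]
tool_rot: [0.351, -0.612, 0.617, -0.348]
ft_force: [-0.3, -0.2, 0.1]
grip_width: 0.087
```

jog_arm --increments '[[[0, 0, 8, 0, 0, 0, -1], [0, 0, 16, 0, 0, 0, -1], [0, 0, 16, 0, 0, 0, -1]]]'

```text
time: 6.4
position: [0.4533, 0.2444, 0.1958]
tool_rot: [0.435, -0.558, 0.562, -0.429]
ft_force: [0.1, -0.1, 1.0]
grip_width: 0.0871
```

```bash
python3 - <<'E'
from h import *
st(); snap("wrist","w5.png"); i=camera_info("wrist")
for c in [(.5065,.3545),(.462,.242),(.4295,.3195)]: print(proj(i,[*c,.027]))
print(get_obs()["q"].round(2))
E
```

```text
t 6.4 p [0.4533 0.2444 0.1958] w 0.0871 F [ 0.1 -0.1  1. ]
[[-0.254 -0.004  0.967]
 [-0.967 -0.009 -0.254]
 [ 0.01  -1.    -0.001]]
[356.22401372  59.28802325]
[335.54929989 223.86263529]
[267.38921716 136.52827534]
[ 0.28  0.42  1.73 -0.01  1.    0.55]
```

View pics/w5.png

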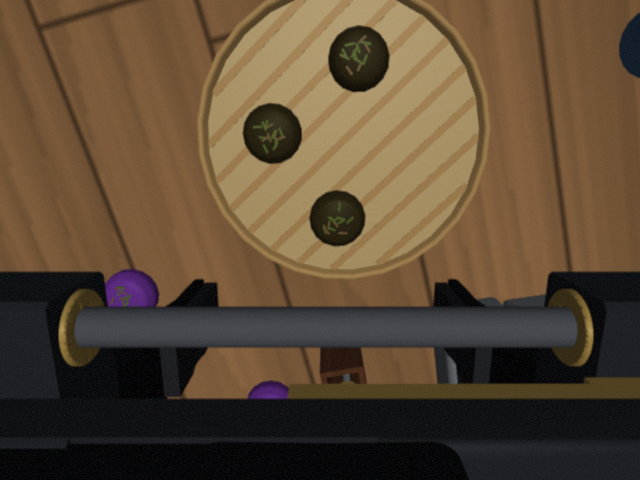

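```bash
python3 - <<'E'
from h import *
i=camera_info("wrist"); p=get_obs()["position"]
for c in [(358,58),(337,218),(272,133)]: X=back(i,c,.022); print(X.round(4),(X-p).round(4))
E
```

```text
[0.5085 0.3557 0.022 ] [ 0.0546  0.1115 -0.1742]
[0.4642 0.2453 0.022 ] [ 0.0103  0.0011 -0.1742]
[0.433  0.3212 0.022 ] [-0.0209  0.077  -0.1742]
```

jog_arm --increments '[[[0, 0, 0, 0.01, 0, -0.05, -1], [0, 0, 0, 0.01, 0, -0.1, -1], [0, 0, 0, 0.01, 0, -0.15, -1], [0, 0, 0, 0.01, 0, -0.175, -1], [0, 0, 0, 0.01, 0, -0.184, -1], [0, 0, 0, 0.01, 0, -0.184, -1]]]'

```text
time: 7.05
position: [0.4629, 0.2439, 0.0108]
tool_rot: [0.434, -0.559, 0.563, -0.427]
ft_force: [-0.3, -0.1, -0.1]
grip_width: 0.0868
```

jog_arm --increments '[[[0, 0, 0, 0, 0, 0, 0.3], [0, 0, 0, 0, 0, 0, 0.3], [0, 0, 0, 0, 0, 0, 0.3], [0, 0, 0, 0, 0, 0, 0.3]]]' --squeeze 15

```text
time: 7.45
position: [0.4637, 0.2441, 0.012]
tool_rot: [0.433, -0.559, 0.563, -0.427]
ft_force: [-0.4, -0.3, 0.5]
grip_width: 0.0633
```

jog_arm --increments '[[[0, 0, 0, 0, 0, 0, 1], [0, 0, 0, 0, 0, 0, 1], [0, 0, 0, 0, 0, 0, 1], [0, 0, 0, 0, 0, 0, 1], [0, 0, 0, 0, 0, 0, 1], [0, 0, 0, 0, 0, 0.03, 1], [0, 0, 0, 0, 0, 0.08, 1], [0, 0, 0, 0, 0, 0.13, 1]]]' --squeeze 25

```text
time: 8.25
position: [0.4626, 0.2438, 0.1423]
tool_rot: [0.435, -0.56, 0.562, -0.426]
ft_force: [2.0, -0.4, -0.3]
grip_width: 0.0452
```

Gripped (45 mm). Carry it to the platform, turning the jaws back along y.

jog_arm --increments '[[[0, 0, -4, 0, 0, 0.05, 1], [0, 0, -12, 0.02, -0.01, 0.075, 1], [0, 0, -20, 0.05, -0.04, 0.075, 1], [0, 0, -28, 0.08, -0.08, 0.075, 1], [0, 0, -36, 0.11, -0.12, 0.075, 1], [0, 0, -44, 0.14, -0.16, 0.075, 1], [0, 0, -52, 0.17, -0.2, 0.075, 1], [0, 0, -60, 0.195, -0.22, 0.075, 1]]]'

```text
time: 9.05
position: [0.6588, 0.0198, 0.2165]
tool_rot: [-0.094, 0.702, -0.701, 0.084]
ft_force: [0.2, -0.0, -0.3]
grip_width: 0.045
```

```bash
python3 - <<'E'
from h import *
o=st(); print(np.array([.673,.0075,.086])-o["position"])
E
```

```text
t 9.05 p [0.6588 0.0198 0.2165] w 0.045 F [ 0.2 -0.  -0.3]
[[-0.968 -0.013  0.25 ]
 [-0.25  -0.    -0.968]
 [ 0.013 -1.    -0.003]]
[ 0.0142017  -0.01229831 -0.13052952]
```

jog_arm --increments '[[[0, 0, -8, 0.014, -0.0123, 0, 1], [0, 0, -16, 0.014, -0.0123, -0.03, 1], [0, 0, -20, 0.014, -0.0123, -0.07, 1], [0, 0, -20, 0.014, -0.0123, -0.105, 1], [0, 0, -20, 0.014, -0.0123, -0.123, 1], [0, 0, -20, 0.014, -0.0123, -0.131, 1], [0, 0, -20, 0.014, -0.0123, -0.132, 1]]]'

```text
time: 9.75
position: [0.6721, 0.0076, 0.0835]
tool_rot: [0.029, 0.708, -0.705, -0.039]
ft_force: [0.4, -0.2, 0.5]
grip_width: 0.0452
```

```bash
python3 - <<'E'
from h import *
o=st(); snap("wrist","w6.png"); snap("side","s6.png",(230,130,430,330),3)
E
```

```text
t 9.75 p [0.6721 0.0076 0.0835] w 0.0452 F [ 0.4 -0.2  0.5]
[[-0.995 -0.014 -0.096]
 [ 0.096  0.005 -0.995]
 [ 0.015 -1.    -0.003]]
```

View pics/s6.png

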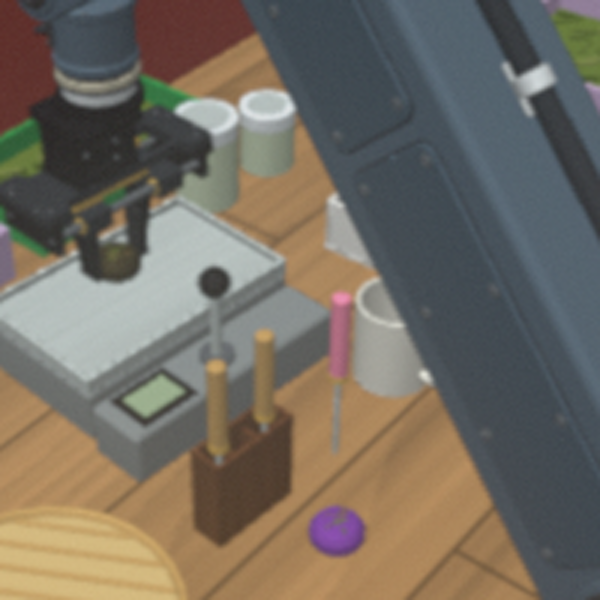

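The cake is at platform level. Release and lift.

jog_arm --increments '[[[0, 0, 0, 0, 0, 0, -0.5], [0, 0, 0, 0, 0, 0, -0.5], [0, 0, 0, 0, 0, 0, -0.5], [0, 0, 0, 0, 0, 0.04, -0.5], [0, 0, 0, 0, 0, 0.09, -1], [0, 0, 0, 0, 0, 0.14, -1]]]'

```text
time: 10.45
position: [0.6729, 0.0075, 0.2261]
tool_rot: [0.03, 0.708, -0.705, -0.039]
ft_force: [1.7, 0.4, 0.2]
grip_width: 0.0742
```

```bash
python3 - <<'E'
from h import *
o=st(); snap("wrist","w7.png"); snap("top","t7.png",(150,140,350,340),3)
print(np.array([.508,.3545,.2])-o["position"])
E
```

```text
t 10.45 p [0.6729 0.0075 0.2261] w 0.0742 F [1.7 0.4 0.2]
[[-0.995 -0.012 -0.096]
 [ 0.096  0.004 -0.995]
 [ 0.013 -1.    -0.003]]
[-0.16488628  0.34701058 -0.02609425]
```

View pics/w7.png

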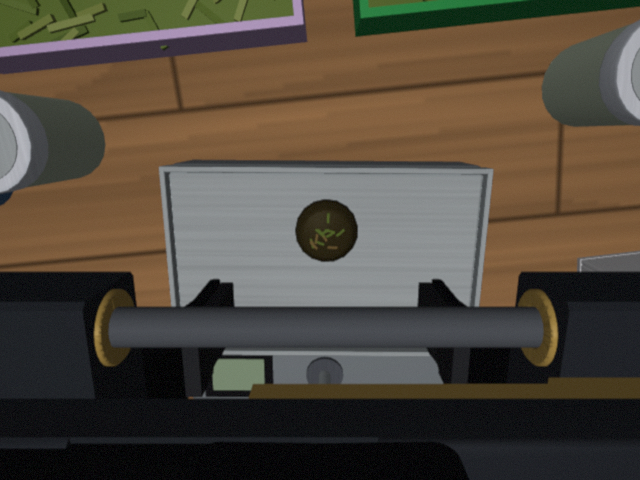

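View pics/t7.png

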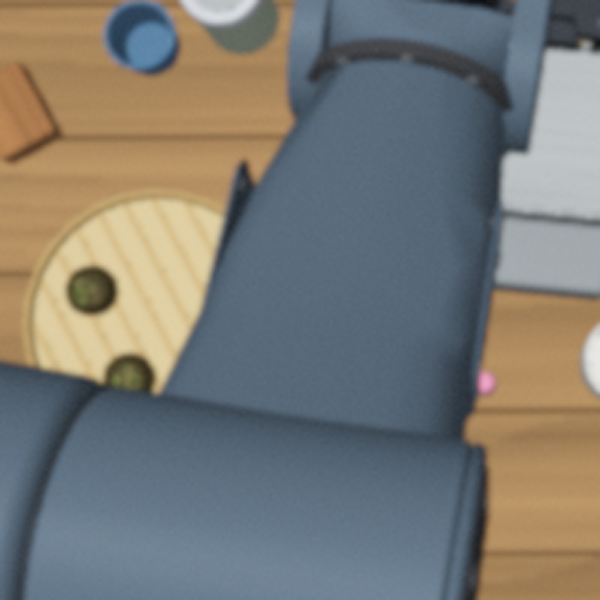

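Cake 2 sits on the platform and the other two are unmoved. Next is cake 1.

jog_arm --increments '[[[0, 0, 0, -0.02, 0.042, 0, -1], [0, 0, 0, -0.04, 0.084, 0, -1], [0, 0, 0, -0.062, 0.13, 0, -1], [0, 0, 0, -0.083, 0.175, 0, -1], [0, 0, 0, -0.104, 0.22, 0, -1], [0, 0, 0, -0.126, 0.265, 0, -1], [0, 0, 0, -0.147, 0.31, 0, -1], [0, 0, 0, -0.165, 0.347, -0.02, -1]]]'

```text
time: 11.35
position: [0.5143, 0.3571, 0.2173]
tool_rot: [0.039, 0.708, -0.704, -0.029]
ft_force: [0.8, 0.3, -0.0]
grip_width: 0.0872
```

```bash
python3 - <<'E'
from h import *
o=st(); print(np.array([.508,.3545,.0115])-o["position"])
E
```

```text
t 11.35 p [0.5143 0.3571 0.2173] w 0.0872 F [ 0.8  0.3 -0. ]
[[-0.995  0.014 -0.095]
 [ 0.095  0.005 -0.995]
 [-0.014 -1.    -0.006]]
[-0.00628773 -0.00263295 -0.20580089]
```

jog_arm --increments '[[[0, 0, 0, -0.006, -0.0026, -0.05, -1], [0, 0, 0, -0.006, -0.0026, -0.1, -0.8], [0, 0, 0, -0.006, -0.0026, -0.15, -0.6], [0, 0, 0, -0.006, -0.0026, -0.185, -0.6], [0, 0, 0, -0.006, -0.0026, -0.2, -0.6], [0, 0, 0, -0.006, -0.0026, -0.206, -0.5], [0, 0, 0, -0.006, -0.0026, -0.206, 1], [0, 0, 0, -0.006, -0.0026, -0.206, 1]]]' --squeeze 25

```text
time: 12.15
position: [0.5099, 0.3552, 0.0132]
tool_rot: [0.04, 0.709, -0.704, -0.028]
ft_force: [0.0, 0.1, 0.9]
grip_width: 0.0564
```

jog_arm --increments '[[[0, 0, 0, 0, 0, 0, 1], [0, 0, 0, 0, 0, 0, 1], [0, 0, 0, 0, 0, 0, 1], [0, 0, 0, 0, 0, 0, 1], [0, 0, 0, 0, 0, 0, 1]]]'

```text
time: 12.65
position: [0.5115, 0.3559, 0.0154]
tool_rot: [0.041, 0.71, -0.703, -0.026]
ft_force: [0.3, -0.6, 6.7]
grip_width: 0.0455
```

```bash
python3 - <<'E'
from h import *
o=st(); snap("side","s8.png",(150,240,350,440),3)
E
```

```text
t 12.65 p [0.5115 0.3559 0.0154] w 0.0455 F [ 0.3 -0.6  6.7]
[[-0.995  0.022 -0.095]
 [ 0.095  0.008 -0.995]
 [-0.021 -1.    -0.01 ]]
```

View pics/s8.png

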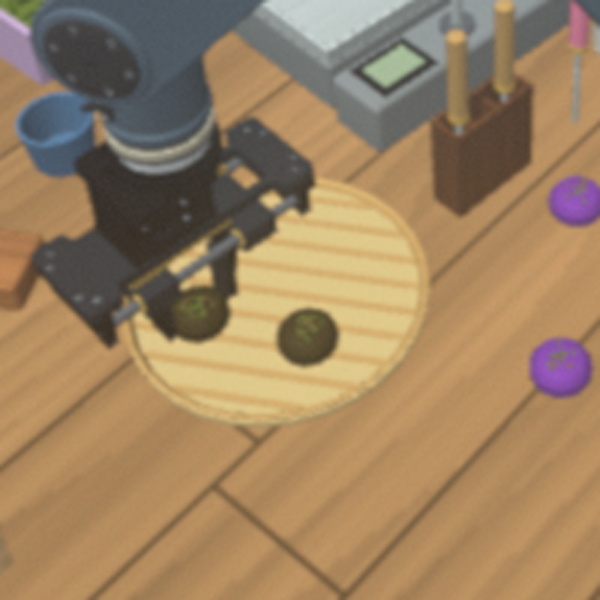

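The left finger probably brushed the tray rim while open. It's holding now, so lift.

jog_arm --increments '[[[0, 0, 0, 0, 0, 0.01, 1], [0, 0, 0, 0, 0, 0.03, 1], [0, 0, 0, 0, 0, 0.07, 1], [0, 0, 0, 0, 0, 0.12, 1], [0, 0, 0, 0, 0, 0.17, 1], [0, 0, 0, 0, 0, 0.2, 1]]]'

```text
time: 13.3
position: [0.5128, 0.3566, 0.2207]
tool_rot: [0.043, 0.711, -0.702, -0.024]
ft_force: [0.7, 0.7, -0.7]
grip_width: 0.045
```

```bash
python3 - <<'E'
from h import *
o=st(); snap("wrist","w9.png"); snap("side","s9.png",(100,170,300,370),3); print(np.array([.630,.0818,.0])-o["position"])
E
```

```text
t 13.3 p [0.5128 0.3566 0.2207] w 0.045 F [ 0.7  0.7 -0.7]
[[-0.995  0.028 -0.095]
 [ 0.095  0.011 -0.995]
 [-0.027 -1.    -0.014]]
[ 0.11717247 -0.27484075 -0.22070662]
```

View pics/s9.png

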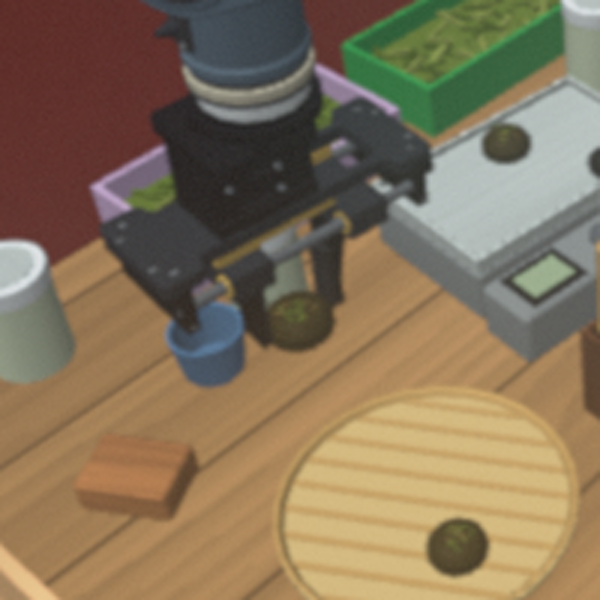

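jog_arm --increments '[[[-0.6, 1.6, 0, 0.018, -0.042, 0, 1], [-0.6, 1.6, 0, 0.036, -0.084, 0, 1], [-0.6, 1.6, 0, 0.054, -0.126, 0, 1], [-0.6, 1.6, 0, 0.072, -0.168, 0, 1], [-0.6, 1.6, 0, 0.09, -0.21, 0, 1], [-0.6, 1.6, 0, 0.107, -0.25, 0, 1], [-0.6, 1.6, 0, 0.117, -0.275, 0, 1], [-0.6, 1.6, 0, 0.117, -0.275, 0, 1]]]'

```text
time: 14.2
position: [0.6324, 0.0784, 0.2212]
tool_rot: [0.037, 0.707, -0.705, -0.034]
ft_force: [-0.4, -0.7, -1.1]
grip_width: 0.0451
```

```bash
python3 - <<'E'
from h import *
o=st(); snap("wrist","w10.png"); print(np.array([.630,.0818,.087])-o["position"])
E
```

```text
t 14.2 p [0.6324 0.0784 0.2212] w 0.0451 F [-0.4 -0.7 -1.1]
[[-0.995  0.005 -0.1  ]
 [ 0.1    0.002 -0.995]
 [-0.004 -1.    -0.003]]
[-0.00237084  0.00342325 -0.13416742]
```

View pics/w10.png

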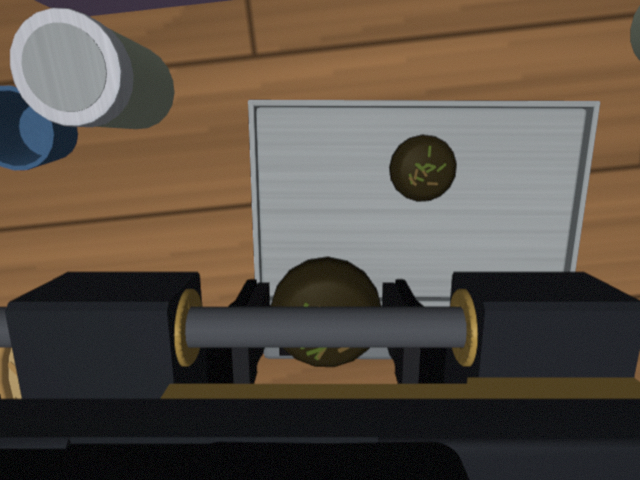

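jog_arm --increments '[[[0, 0, 0, -0.003, -0.0045, -0.04, 1], [0, 0, 0, -0.003, -0.0045, -0.08, 1], [0, 0, 0, -0.003, -0.0045, -0.11, 1], [0, 0, 0, -0.003, -0.0045, -0.125, 1], [0, 0, 0, -0.003, -0.0045, -0.133, 1], [0, 0, 0, -0.003, -0.0045, -0.1345, 1], [0, 0, 0, -0.003, -0.0045, -0.1345, 1]]]'

```text
time: 14.95
position: [0.6291, 0.0765, 0.0877]
tool_rot: [0.037, 0.708, -0.705, -0.033]
ft_force: [0.7, 0.0, -0.3]
grip_width: 0.0454
```

jog_arm --increments '[[[0, 0, 0, 0, 0, 0, -0.3], [0, 0, 0, 0, 0, 0, -0.3], [0, 0, 0, 0, 0, 0, -0.3], [0, 0, 0, 0, 0, 0.04, -0.3], [0, 0, 0, 0, 0, 0.09, -0.6], [0, 0, 0, 0, 0, 0.14, -0.6]]]'

```text
time: 15.55
position: [0.6287, 0.0764, 0.2291]
tool_rot: [0.036, 0.708, -0.705, -0.033]
ft_force: [1.5, -0.3, 0.2]
grip_width: 0.0649
```

```bash
python3 - <<'E'
from h import *
o=st(); snap("wrist","w11.png"); snap("top","t11.png",(150,140,350,340),3);print(np.array([.432,.320,.2])-o["position"])
E
```

```text
t 15.55 p [0.6287 0.0764 0.2291] w 0.0649 F [ 1.5 -0.3  0.2]
[[-0.995  0.004 -0.098]
 [ 0.098  0.004 -0.995]
 [-0.004 -1.    -0.004]]
[-0.19666095  0.24359765 -0.02909712]
```

View pics/w11.png

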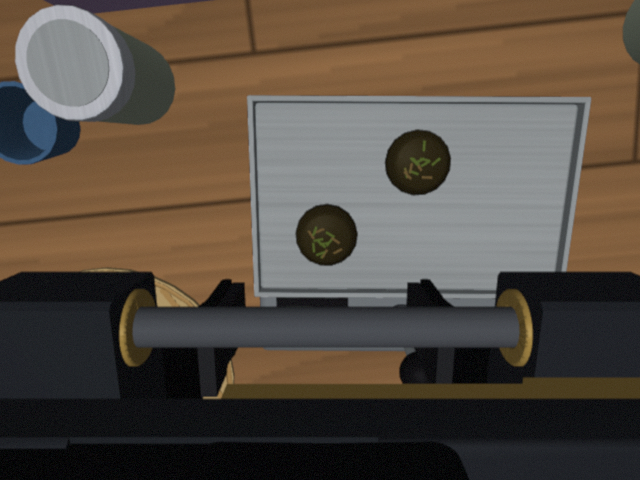

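View pics/t11.png

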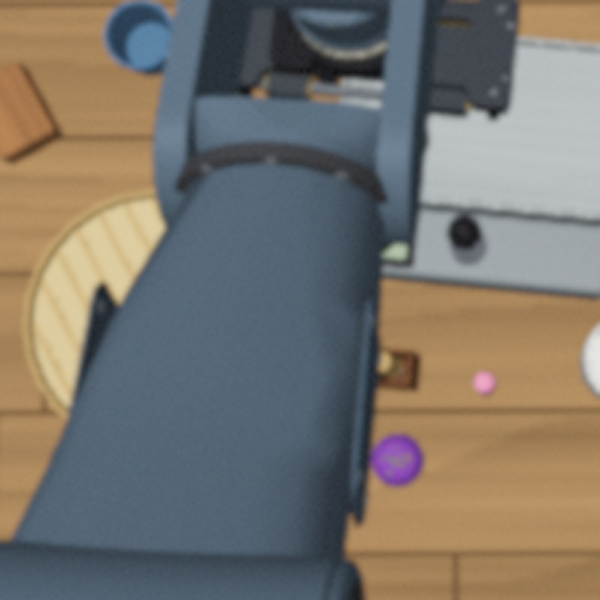

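Two cakes on the platform. Next is cake 3.

jog_arm --increments '[[[0, 0, 0, -0.02, 0.035, 0, -0.6], [0, 0, 0, -0.05, 0.07, 0, -0.6], [0, 0, 0, -0.08, 0.105, 0, -0.6], [0, 0, 0, -0.11, 0.14, 0, -0.6], [0, 0, 0, -0.14, 0.175, 0, -0.6], [0, 0, 0, -0.17, 0.21, 0, -0.6], [0, 0, 0, -0.197, 0.2436, 0, -0.6], [0, 0, 0, -0.197, 0.2436, 0, -0.6]]]'

```text
time: 16.45
position: [0.4333, 0.323, 0.2368]
tool_rot: [0.04, 0.708, -0.705, -0.025]
ft_force: [-1.0, -1.3, -0.4]
grip_width: 0.0698
```

```bash
python3 - <<'E'
from h import *
o=st(); snap("wrist","w12.png"); snap("side","s12.png",(150,240,350,440),3);print(np.array([.432,.320,.0115])-o["position"]); print(proj(camera_info("wrist"),[.432,.32,.022]),o["q"].round(2))
E
```

```text
t 16.45 p [0.4333 0.323  0.2368] w 0.0698 F [-1.  -1.3 -0.4]
[[-0.996  0.021 -0.092]
 [ 0.092  0.004 -0.996]
 [-0.021 -1.    -0.006]]
[-0.00125553 -0.00301351 -0.22530466]
[328.9613733  226.22464581] [ 0.44  0.39  1.64 -0.01  1.09  2.1 ]
```

View pics/w12.png

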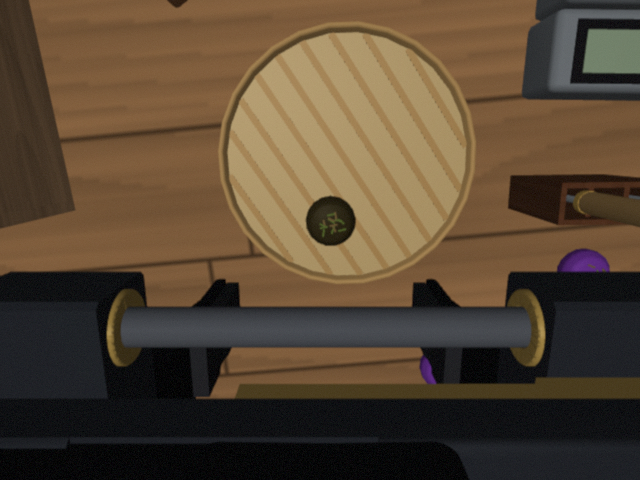

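View pics/s12.png

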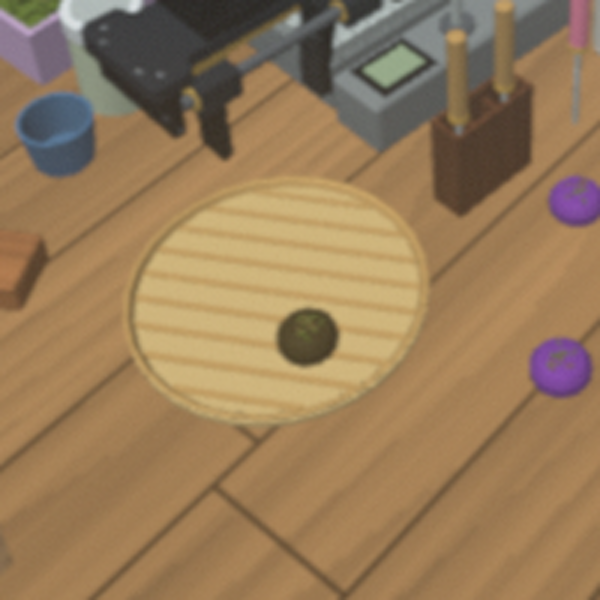

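Cake 3 appears at (330,221), as predicted. Descend and grip.

jog_arm --increments '[[[-0.3, 1.2, 0, 0.001, -0.003, -0.05, -0.6], [-0.3, 1.2, 0, 0.001, -0.003, -0.1, -0.6], [-0.3, 1.2, 0, 0.001, -0.003, -0.15, -0.6], [-0.3, 1.2, 0, 0.001, -0.003, -0.195, -0.6], [-0.3, 1.2, 0, 0.001, -0.003, -0.215, -0.6], [-0.3, 1.2, 0, 0.001, -0.003, -0.225, -0.6], [-0.3, 1.2, 0, 0.001, -0.003, -0.225, 1], [-0.3, 1.2, 0, 0.001, -0.003, -0.225, 1]]]'

```text
time: 17.35
position: [0.4394, 0.3174, 0.0128]
tool_rot: [-0.036, -0.706, 0.707, 0.032]
ft_force: [-0.2, -0.2, 0.7]
grip_width: 0.0605
```

jog_arm --increments '[[[0, 0, 0, 0, 0, 0, 1], [0, 0, 0, 0, 0, 0, 1], [0, 0, 0, 0, 0, 0, 1], [0, 0, 0, 0, 0, 0, 1], [0, 0, 0, 0, 0, 0.04, 1], [0, 0, 0, 0, 0, 0.09, 1], [0, 0, 0, 0, 0, 0.14, 1], [0, 0, 0, 0, 0, 0.19, 1]]]'

```text
time: 18.15
position: [0.4386, 0.3172, 0.2048]
tool_rot: [-0.036, -0.706, 0.707, 0.032]
ft_force: [0.4, 0.3, -1.4]
grip_width: 0.0445
```

```bash
python3 - <<'E'
from h import *
o=st(); snap("wrist","w13.png"); print(np.array([.617,-.055,.0])-o["position"])
E
```

```text
t 18.15 p [0.4386 0.3172 0.2048] w 0.0445 F [ 0.4  0.3 -1.4]
[[-0.995  0.005 -0.096]
 [ 0.096 -0.002 -0.995]
 [-0.005 -1.     0.001]]
[ 0.17842067 -0.37224637 -0.20483222]
```

View pics/w13.png

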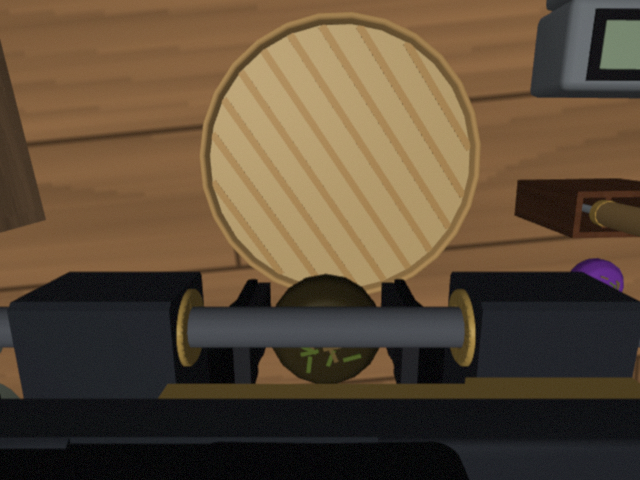

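jog_arm --increments '[[[0, 0, 0, 0.01, -0.02, 0.03, 1], [0, 0, 0, 0.03, -0.06, 0.03, 1], [0, 0, 0, 0.05, -0.105, 0.03, 1], [0, 0, 0, 0.072, -0.15, 0.03, 1], [0, 0, 0, 0.094, -0.195, 0.03, 1], [0, 0, 0, 0.115, -0.24, 0.03, 1], [0, 0, 0, 0.137, -0.285, 0.03, 1], [0, 0, 0, 0.158, -0.33, 0.03, 1]]]'

```text
time: 19.0
position: [0.6016, -0.0119, 0.2432]
tool_rot: [0.041, 0.708, -0.704, -0.027]
ft_force: [0.9, 1.5, -0.7]
grip_width: 0.0445
```

```bash
python3 - <<'E'
from h import *
o=st(); print(np.array([.622,-.052,.085])-o["position"])
E
```

```text
t 19.0 p [ 0.6016 -0.0119  0.2432] w 0.0445 F [ 0.9  1.5 -0.7]
[[-0.995  0.02  -0.095]
 [ 0.095  0.005 -0.995]
 [-0.019 -1.    -0.007]]
[ 0.0203742  -0.04005599 -0.15820517]
```

jog_arm --increments '[[[-0.3, 1.1, 0, 0.0204, -0.04, 0, 1], [-0.3, 1.1, 0, 0.0204, -0.04, -0.03, 1], [-0.3, 1.1, 0, 0.0204, -0.04, -0.07, 1], [-0.3, 1.1, 0, 0.0204, -0.04, -0.11, 1], [-0.3, 1.1, 0, 0.0204, -0.04, -0.14, 1], [-0.3, 1.1, 0, 0.0204, -0.04, -0.153, 1], [-0.3, 1.1, 0, 0.0204, -0.04, -0.1585, 1], [-0.3, 1.1, 0, 0.0204, -0.04, -0.1585, 1]]]'

```text
time: 19.8
position: [0.622, -0.0518, 0.0855]
tool_rot: [-0.034, -0.706, 0.706, 0.033]
ft_force: [1.1, -0.3, -0.5]
grip_width: 0.0446
```

jog_arm --increments '[[[0, 0, 0, 0, 0, 0, -0.4], [0, 0, 0, 0, 0, 0, -0.4], [0, 0, 0, 0, 0, 0, -0.4], [0, 0, 0, 0, 0, 0.04, -0.4], [0, 0, 0, 0, 0, 0.09, 0], [0, 0, 0, 0, 0, 0.14, 0]]]'

```text
time: 20.4
position: [0.6216, -0.0517, 0.2268]
tool_rot: [0.034, 0.706, -0.706, -0.034]
ft_force: [1.3, 0.2, -0.1]
grip_width: 0.0517
```

```bash
python3 - <<'E'
from h import *
o=st(); snap("wrist","w14.png"); snap("side","s14.png",(150,140,350,340),3);print(np.array([.539,.0202,.2])-o["position"])
E
```

```text
t 20.4 p [ 0.6216 -0.0517  0.2268] w 0.0517 F [ 1.3  0.2 -0.1]
[[-0.995 -0.    -0.095]
 [ 0.095  0.    -0.995]
 [ 0.    -1.    -0.   ]]
[-0.08264361  0.07185258 -0.0267775 ]
```

View pics/w14.png

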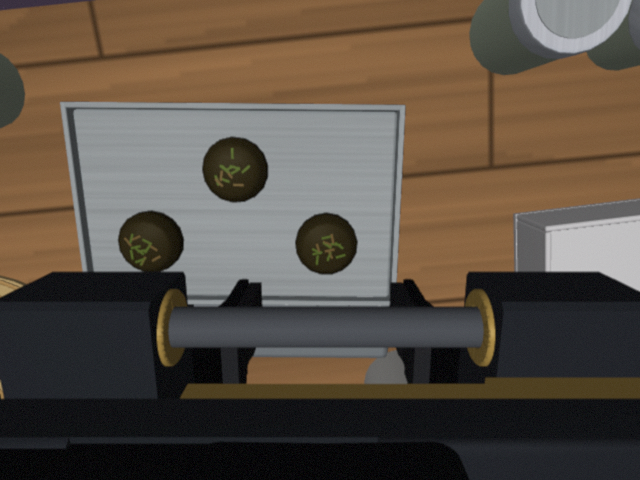

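View pics/s14.png

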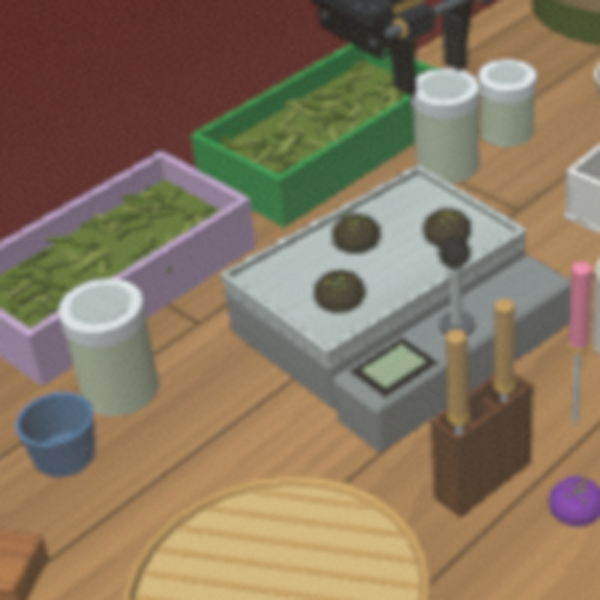

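All three cakes lie on the platform and the tray is empty. Back to the lever.

jog_arm --increments '[[[0, 0, 0, -0.03, 0.025, 0, 0], [0, 0, 0, -0.06, 0.055, 0, 0], [0, 0, 0, -0.0826, 0.072, 0, 0], [0, 0, 0, -0.0826, 0.072, 0, 0], [0, 0, 0, -0.0826, 0.072, 0, 0]]]'

```text
time: 21.0
position: [0.5451, 0.0192, 0.2347]
tool_rot: [-0.04, -0.705, 0.708, 0.026]
ft_force: [0.6, 0.1, 0.2]
grip_width: 0.0435
```

jog_arm --increments '[[[0, 0, 0, 0, 0, -0.02, 0], [0, 0, 0, 0, 0, -0.05, 0], [0, 0, 0, 0, 0, -0.09, 0], [0, 0, 0, 0, 0, -0.117, 0], [0, 0, 0, 0, 0, -0.117, 0]]]'

```text
time: 21.5
position: [0.5436, 0.0186, 0.114]
tool_rot: [-0.038, -0.705, 0.708, 0.029]
ft_force: [-0.1, 1.0, -0.1]
grip_width: 0.0436
```

```bash
python3 - <<'E'
from h import *
o=st(); snap("wrist","w15.png")
E
```

```text
t 21.5 p [0.5436 0.0186 0.114 ] w 0.0436 F [-0.1  1.  -0.1]
[[-0.995  0.013 -0.095]
 [ 0.095 -0.004 -0.995]
 [-0.013 -1.     0.003]]
```

View pics/w15.png

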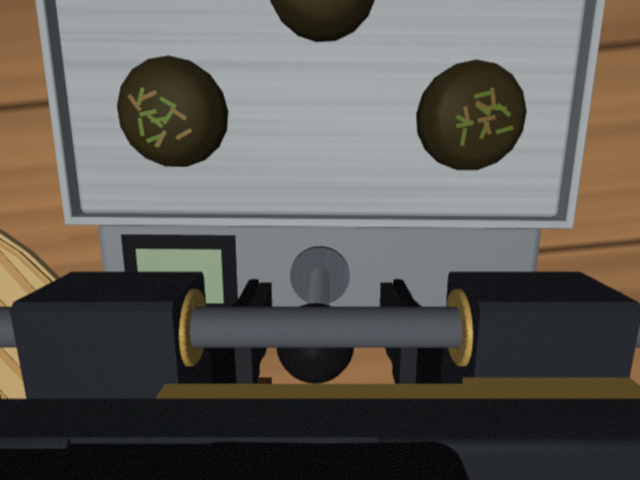

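jog_arm --increments '[[[0, 0, 0, -0.005, -0.015, -0.004, 0], [0, 0, 0, -0.007, -0.03, -0.004, 0], [0, 0, 0, -0.008, -0.041, -0.004, 0], [0, 0, 0, -0.009, -0.047, -0.004, 0], [0, 0, 0, -0.009, -0.051, -0.004, 0], [0, 0, 0, -0.009, -0.051, -0.004, 0]]]'

```text
time: 22.15
position: [0.5371, -0.0276, 0.1127]
tool_rot: [0.043, 0.708, -0.704, -0.029]
ft_force: [5.0, 21.5, -2.4]
grip_width: 0.0436
```

jog_arm --increments '[[[0, 0, 0, 0, -0.003, 0, 0], [0, 0, 0, 0, -0.003, 0, 0], [0, 0, 0, 0, -0.003, 0, 0]]]'

```text
time: 22.45
position: [0.5371, -0.0272, 0.1127]
tool_rot: [0.044, 0.711, -0.702, -0.03]
ft_force: [4.2, 13.9, -5.2]
grip_width: 0.0437
```

At the right stop (about 14 N). Take one picture while holding.

jog_arm --increments '[[[0, 0, 0, 0, -0.002, 0, 0], [0, 0, 0, 0, -0.002, 0, 0], [0, 0, 0, 0, -0.002, 0, 0], [0, 0, 0, 0, -0.002, 0, 0], [0, 0, 0, 0, -0.002, 0, 0], [0, 0, 0, 0, -0.002, 0, 0], [0, 0, 0, 0, -0.002, 0, 0]]]'

```text
time: 23.15
position: [0.5371, -0.0269, 0.1127]
tool_rot: [0.045, 0.712, -0.7, -0.031]
ft_force: [3.1, 10.8, -6.1]
grip_width: 0.0439
```

```bash
python3 - <<'E'
from h import *
o=st(); snap("wrist","w16.png")
E
```

```text
t 23.15 p [ 0.5371 -0.0269  0.1127] w 0.0439 F [ 3.1 10.8 -6.1]
[[-0.994  0.021 -0.107]
 [ 0.107  0.016 -0.994]
 [-0.019 -1.    -0.018]]
```

View pics/w16.png

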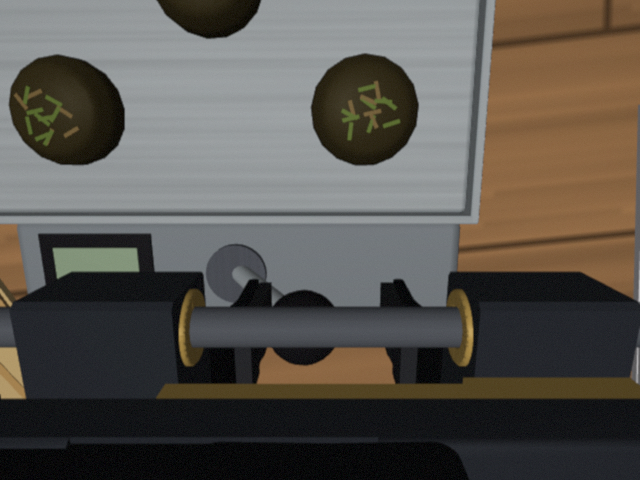

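jog_arm --increments '[[[0, 0, 0, 0, -0.002, 0, 0], [0, 0, 0, 0, -0.002, 0, 0], [0, 0, 0, 0, -0.002, 0, 0], [0, 0, 0, 0.002, 0.02, 0, 0], [0, 0, 0, 0.004, 0.037, 0, 0], [0, 0, 0, 0.004, 0.047, 0, 0], [0, 0, 0, 0.004, 0.047, 0, 0]]]'

```text
time: 23.9
position: [0.5413, 0.0205, 0.1134]
tool_rot: [0.044, 0.712, -0.7, -0.03]
ft_force: [0.5, -0.2, -0.3]
grip_width: 0.0441
```

jog_arm --increments '[[[0, 0, 0, 0, 0, 0.04, 0], [0, 0, 0, 0, 0, 0.09, 0], [0, 0, 0, 0, 0, 0.13, 0], [0, 0, 0, 0, 0, 0.13, -0.4]]]'

```text
time: 24.3
position: [0.5457, 0.0187, 0.2499]
tool_rot: [0.05, 0.711, -0.701, -0.025]
ft_force: [1.0, -0.3, -1.0]
grip_width: 0.0471
```

```bash
python3 - <<'E'
from h import *
o=st(); snap("wrist","w17.png");i=camera_info("wrist"); print(np.array([.622,-.055,.2])-o["position"])
E
```

```text
t 24.3 p [0.5457 0.0187 0.2499] w 0.0471 F [ 1.  -0.3 -1. ]
[[-0.994  0.036 -0.105]
 [ 0.105  0.012 -0.994]
 [-0.035 -0.999 -0.016]]
[ 0.07629857 -0.07374163 -0.04993108]
```

View pics/w17.png

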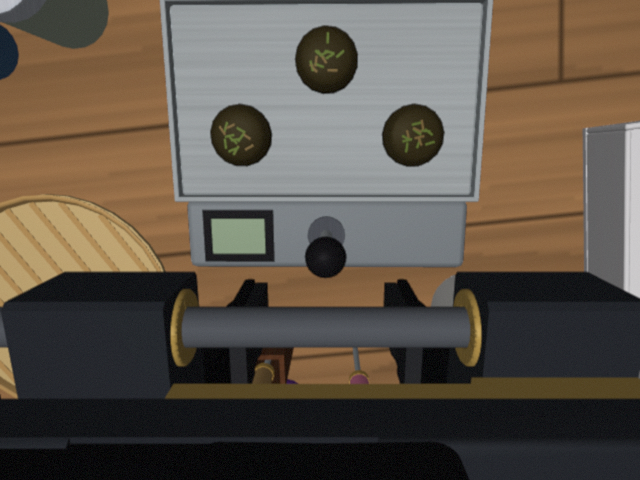

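Lever is upright and the weight has been recorded with all three cakes in place. Locating the cakes for packing.

```bash
python3 - <<'E'
from h import *
i=camera_info("wrist"); o=get_obs()["position"]
for c in [(326,60),(241,135),(413,136)]: X=back(i,c,.092); print(X.round(4),(X-o).round(4))
E
```

```text
[0.6668 0.0092 0.092 ] [ 0.1233 -0.0099 -0.155 ]
[0.6231 0.0756 0.092 ] [ 0.0795  0.0565 -0.155 ]
[ 0.6093 -0.0476  0.092 ] [ 0.0657 -0.0666 -0.155 ]
```

jog_arm --increments '[[[-0.7, 2, 0.6, 0.025, -0.03, 0, -0.5], [-0.7, 2, 0.6, 0.05, -0.06, 0, -0.5], [-0.7, 2, 0.6, 0.066, -0.069, -0.02, -0.5], [-0.7, 2, 0.6, 0.066, -0.069, -0.06, -0.5], [-0.7, 2, 0.6, 0.066, -0.069, -0.1, -0.5]]]'

```text
time: 24.85
position: [0.6094, -0.0515, 0.1448]
tool_rot: [0.032, 0.706, -0.706, -0.036]
ft_force: [0.4, 0.8, -0.3]
grip_width: 0.0651
```

```bash
python3 - <<'E'
from h import *
o=st(); print(np.array([.612,-.05,.0835])-o["position"]); snap("side","s18.png",(210,140,410,340),3)
E
```

```text
t 24.85 p [ 0.6094 -0.0515  0.1448] w 0.0651 F [ 0.4  0.8 -0.3]
[[-0.995 -0.005 -0.097]
 [ 0.097  0.    -0.995]
 [ 0.005 -1.     0.   ]]
[ 0.00258169  0.00146821 -0.06131835]
```

View pics/s18.png

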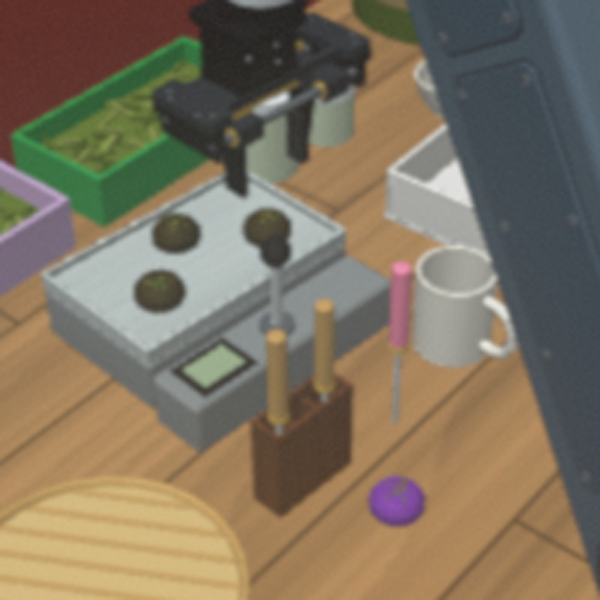

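jog_arm --increments '[[[0, 0, 0, 0.0026, 0.0015, -0.03, -0.5], [0, 0, 0, 0.0026, 0.0015, -0.05, -0.5], [0, 0, 0, 0.0026, 0.0015, -0.0615, -0.5], [0, 0, 0, 0.0026, 0.0015, -0.0615, 1], [0, 0, 0, 0.0026, 0.0015, -0.0615, 1], [0, 0, 0, 0.0026, 0.0015, -0.0615, 1], [0, 0, 0, 0.0026, 0.0015, -0.0615, 1], [0, 0, 0, 0.0026, 0.0015, -0.0615, 1]]]'

```text
time: 25.7
position: [0.6065, -0.0487, 0.0762]
tool_rot: [0.027, 0.707, -0.705, -0.041]
ft_force: [-1.2, -0.7, 1.8]
grip_width: 0.0455
```

jog_arm --increments '[[[0, 0, 0, 0, 0, 0, 1], [0, 0, 0, 0, 0, 0, 1], [0, 0, 0, 0, 0, 0.03, 1], [0, 0, 0, 0, 0, 0.07, 1], [0, 0, 0, 0, 0, 0.11, 1]]]'

```text
time: 26.2
position: [0.6058, -0.0484, 0.1865]
tool_rot: [0.026, 0.708, -0.705, -0.042]
ft_force: [0.3, -0.3, 0.0]
grip_width: 0.0451
```

```bash
python3 - <<'E'
from h import *
o=st(); print(np.array([.56,-.36,.2])-o["position"],o["q"].round(2)); snap("wrist","w19.png")
E
```

```text
t 26.2 p [ 0.6058 -0.0484  0.1865] w 0.0451 F [ 0.3 -0.3  0. ]
[[-0.995 -0.022 -0.096]
 [ 0.096  0.005 -0.995]
 [ 0.023 -1.    -0.003]]
[-0.04582874 -0.31160643  0.0134969 ] [-0.26  0.55  1.5  -0.    1.11  1.41]
```

View pics/w19.png

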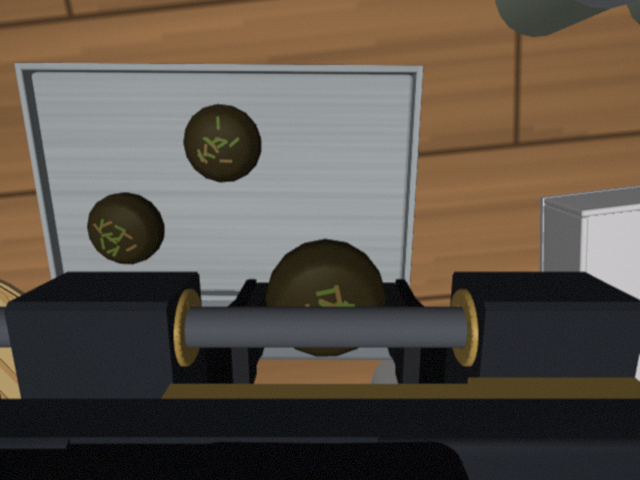

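jog_arm --increments '[[[-0.3, -1.3, 0, -0.005, -0.03, 0.01, 1], [-0.3, -1.3, 0, -0.012, -0.075, 0.01, 1], [-0.3, -1.3, 0, -0.018, -0.12, 0.01, 1], [-0.3, -1.3, 0, -0.025, -0.165, 0.01, 1], [-0.3, -1.3, 0, -0.032, -0.21, 0.01, 1], [-0.3, -1.3, 0, -0.038, -0.255, 0.01, 1], [-0.3, -1.3, 0, -0.046, -0.3, 0.01, 1], [-0.3, -1.3, 0, -0.046, -0.312, 0.01, 1]]]'

```text
time: 27.05
position: [0.5631, -0.3667, 0.2038]
tool_rot: [-0.041, -0.704, 0.708, 0.03]
ft_force: [-0.6, 0.8, 0.3]
grip_width: 0.0454
```

```bash
python3 - <<'E'
from h import *
o=st(); print(np.array([.56,-.36,.01])-o["position"]); snap("wrist","w20.png")
E
```

```text
t 27.05 p [ 0.5631 -0.3667  0.2038] w 0.0454 F [-0.6  0.8  0.3]
[[-0.995  0.014 -0.101]
 [ 0.101 -0.007 -0.995]
 [-0.015 -1.     0.005]]
[-0.00310433  0.00668434 -0.19376672]
```

View pics/w20.png

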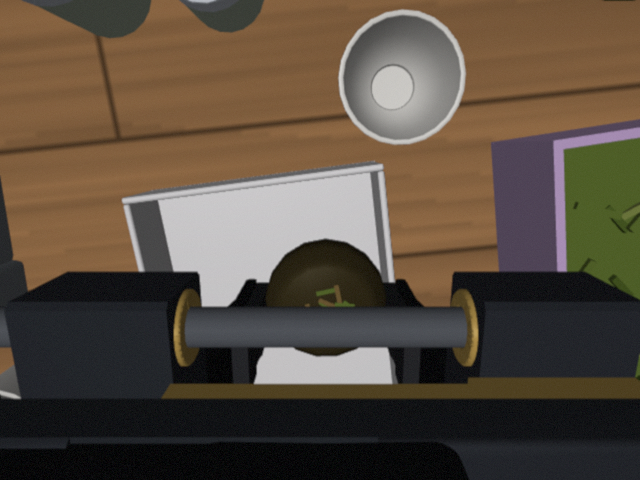

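jog_arm --increments '[[[0, 0, 6.5, -0.006, 0.0217, -0.03, 1], [0, 0, 6.5, -0.006, 0.0217, -0.07, 1], [0, 0, 6.5, -0.006, 0.0217, -0.11, 1], [0, 0, 6.5, -0.006, 0.0217, -0.15, 1], [0, 0, 6.5, -0.006, 0.0217, -0.175, 1], [0, 0, 6.5, -0.006, 0.0217, -0.186, 1], [0, 0, 6.5, -0.006, 0.0217, -0.188, 1]]]'

```text
time: 27.8
position: [0.5571, -0.3428, 0.0142]
tool_rot: [0.0, -0.706, 0.708, -0.009]
ft_force: [-0.8, -0.4, -0.1]
grip_width: 0.0454
```

```bash
python3 - <<'E'
from h import *
o=st(); snap("side","s20.png",(300,100,500,300),3)
E
```

```text
t 27.8 p [ 0.5571 -0.3428  0.0142] w 0.0454 F [-0.8 -0.4 -0.1]
[[-1.     0.013  0.014]
 [-0.014 -0.002 -1.   ]
 [-0.013 -1.     0.002]]
```

View pics/s20.png

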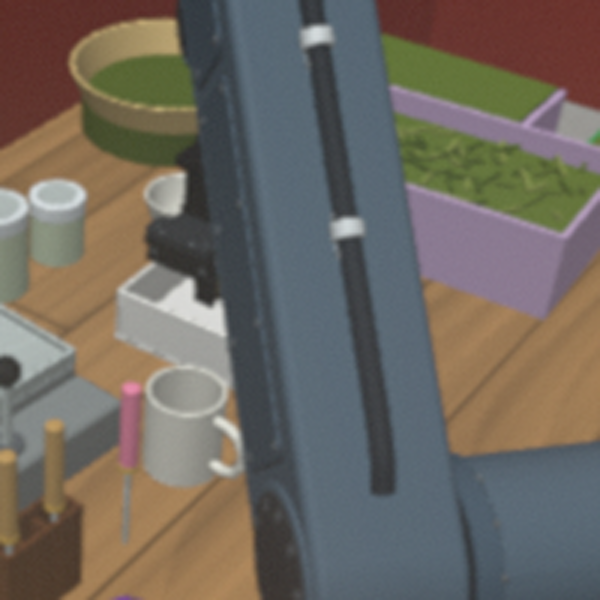

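jog_arm --increments '[[[0, 0, 0, 0, 0, -0.005, 1], [0, 0, 0, 0, 0, -0.006, 1], [0, 0, 0, 0, 0, -0.006, -0.4], [0, 0, 0, 0, 0, -0.006, -0.4], [0, 0, 0, 0, 0, -0.006, -0.4], [0, 0, 0, 0, 0, 0.04, -0.4], [0, 0, 0, 0, 0, 0.09, -0.4], [0, 0, 0, 0, 0, 0.14, -0.4]]]'

```text
time: 28.65
position: [0.5574, -0.3435, 0.1564]
tool_rot: [-0.0, -0.706, 0.708, -0.01]
ft_force: [0.2, -0.1, 0.8]
grip_width: 0.0607
```

```bash
python3 - <<'E'
from h import *
o=st(); snap("wrist","w21.png"); snap("top","t21.png",(150,140,350,340),3); print(np.array([.624,.076,.2])-o["position"])
E
```

```text
t 28.65 p [ 0.5574 -0.3435  0.1564] w 0.0607 F [ 0.2 -0.1  0.8]
[[-1.     0.014  0.013]
 [-0.013 -0.003 -1.   ]
 [-0.014 -1.     0.003]]
[0.06658994 0.4194945  0.04364642]
```

View pics/w21.png

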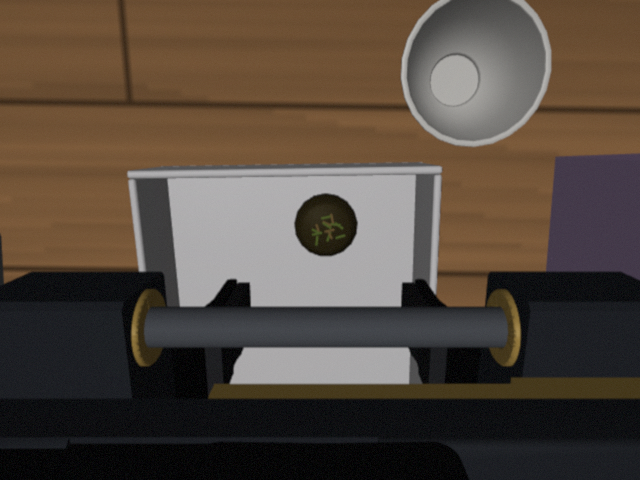

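View pics/t21.png

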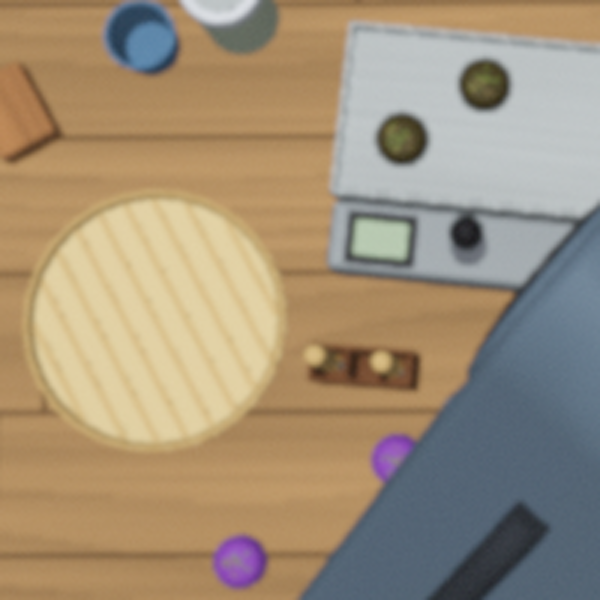

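One cake is flat in the tub; the other two on the scale are at (402,138) and (485,85) in the crop. Cross-check their positions.

```bash
python3 - <<'E'
from h import *
T=camera_info("top"); p=get_obs()["position"]
for c in [(402,138),(485,85)]: X=back(T,un(c,150,140,3),.09); print(X.round(4),(X-p).round(4))
E
```

```text
[0.6267 0.0752 0.09  ] [ 0.0645  0.4226 -0.074 ]
[0.6713 0.0059 0.09  ] [ 0.1091  0.3534 -0.074 ]
```

jog_arm --increments '[[[-0.3, 0.8, -5, 0.005, 0.02, 0.04, -0.4], [-0.3, 0.8, -5, 0.012, 0.065, 0.07, -0.4], [-0.3, 0.8, -5, 0.02, 0.11, 0.07, -0.4], [-0.3, 0.8, -5, 0.027, 0.155, 0.07, -0.4], [-0.3, 0.8, -5, 0.034, 0.2, 0.07, -0.4], [-0.3, 0.8, -5, 0.041, 0.248, 0.07, -0.4], [-0.3, 0.8, -5, 0.05, 0.295, 0.07, -0.4], [-0.3, 0.8, -5, 0.056, 0.342, 0.07, -0.4]]]'

```text
time: 29.55
position: [0.6184, -0.0036, 0.234]
tool_rot: [-0.031, -0.699, 0.714, 0.021]
ft_force: [1.2, -0.8, -0.2]
grip_width: 0.0608
```

jog_arm --increments '[[[0, 0, 0, 0.006, 0.045, 0, -0.4], [0, 0, 0, 0.01, 0.077, 0, -0.4], [0, 0, 0, 0.01, 0.077, 0, -0.4]]]'

```text
time: 29.85
position: [0.6281, 0.078, 0.2338]
tool_rot: [-0.029, -0.7, 0.714, 0.019]
ft_force: [-0.3, -0.3, 0.3]
grip_width: 0.0613
```

```bash
python3 - <<'E'
from h import *
o=st(); print(np.array([.6245,.0755,.085])-o["position"])
E
```

```text
t 29.85 p [0.6281 0.078  0.2338] w 0.0613 F [-0.3 -0.3  0.3]
[[-0.998  0.013 -0.069]
 [ 0.068 -0.021 -0.997]
 [-0.015 -1.     0.02 ]]
[-0.00360229 -0.0025473  -0.14875051]
```

jog_arm --increments '[[[1.2, 0.8, 0, -0.0036, -0.0025, -0.04, -0.4], [1.2, 0.8, 0, -0.0036, -0.0025, -0.09, -0.4], [1.2, 0.8, 0, -0.0036, -0.0025, -0.125, -0.4], [1.2, 0.8, 0, -0.0036, -0.0025, -0.145, -0.4], [1.2, 0.8, 0, -0.0036, -0.0025, -0.148, -0.4], [1.2, 0.8, 0, -0.0036, -0.0025, -0.148, 1], [1.2, 0.8, 0, -0.0036, -0.0025, -0.148, 1], [1.2, 0.8, 0, -0.0036, -0.0025, -0.148, 1]]]'

```text
time: 30.65
position: [0.6258, 0.0753, 0.0876]
tool_rot: [0.025, 0.707, -0.707, -0.023]
ft_force: [1.0, -0.2, -0.4]
grip_width: 0.0451
```

jog_arm --increments '[[[0, 0, 0, 0, 0, 0, 1], [0, 0, 0, 0, 0, 0, 1], [0, 0, 0, 0, 0, 0, 1], [0, 0, 0, 0, 0, 0.03, 1], [0, 0, 0, 0, 0, 0.08, 1], [0, 0, 0, 0, 0, 0.13, 1]]]'

```text
time: 31.25
position: [0.6249, 0.0753, 0.218]
tool_rot: [0.024, 0.707, -0.707, -0.024]
ft_force: [0.9, -0.0, -0.3]
grip_width: 0.045
```

```bash
python3 - <<'E'
from h import *
o=st(); print(np.array([.485,-.345,.2])-o["position"]); snap("wrist","w22.png")
E
```

```text
t 31.25 p [0.6249 0.0753 0.218 ] w 0.045 F [ 0.9 -0.  -0.3]
[[-0.998 -0.    -0.069]
 [ 0.069  0.    -0.998]
 [ 0.    -1.    -0.   ]]
[-0.13987773 -0.42033063 -0.01796859]
```

View pics/w22.png

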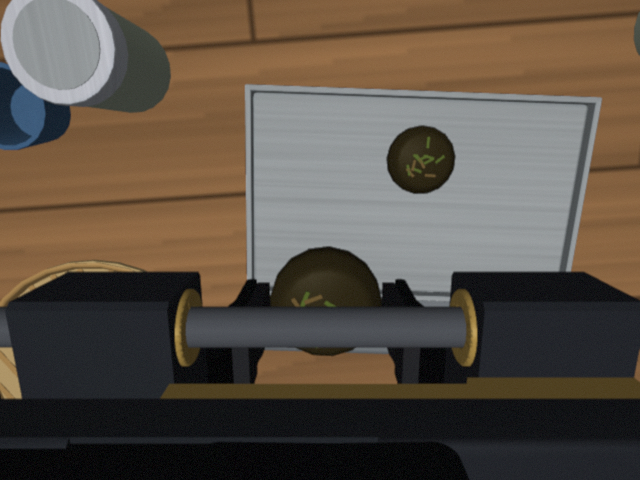

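jog_arm --increments '[[[0, 0, 0.5, -0.01, -0.03, 0, 1], [0, 0, 1, -0.022, -0.075, 0, 1], [0, 0, 2, -0.037, -0.12, 0, 1], [0, 0, 3, -0.052, -0.165, 0, 1], [0, 0, 4, -0.068, -0.21, 0, 1], [0, 0, 4, -0.084, -0.255, 0, 1], [0, 0, 4, -0.1, -0.3, 0, 1], [0, 0, 4, -0.115, -0.345, 0, 1]]]'

```text
time: 32.1
position: [0.5147, -0.2712, 0.2285]
tool_rot: [0.006, 0.707, -0.707, 0.007]
ft_force: [0.3, -0.1, -1.3]
grip_width: 0.0452
```

jog_arm --increments '[[[0, 0, 0, -0.015, -0.045, 0, 1], [0, 0, 0, -0.025, -0.075, 0, 1], [0, 0, 0, -0.025, -0.075, 0, 1]]]'

```text
time: 32.4
position: [0.4884, -0.3511, 0.2284]
tool_rot: [-0.008, -0.706, 0.708, -0.006]
ft_force: [0.4, 1.1, -1.2]
grip_width: 0.0451
```

```bash
python3 - <<'E'
from h import *
o=st(); print(np.array([.485,-.345,.02])-o["position"]); snap("wrist","w23.png")
E
```

```text
t 32.4 p [ 0.4884 -0.3511  0.2284] w 0.0451 F [ 0.4  1.1 -1.2]
[[-1.     0.019 -0.004]
 [ 0.004 -0.002 -1.   ]
 [-0.019 -1.     0.002]]
[-0.0033566   0.00605918 -0.2083924 ]
```

View pics/w23.png

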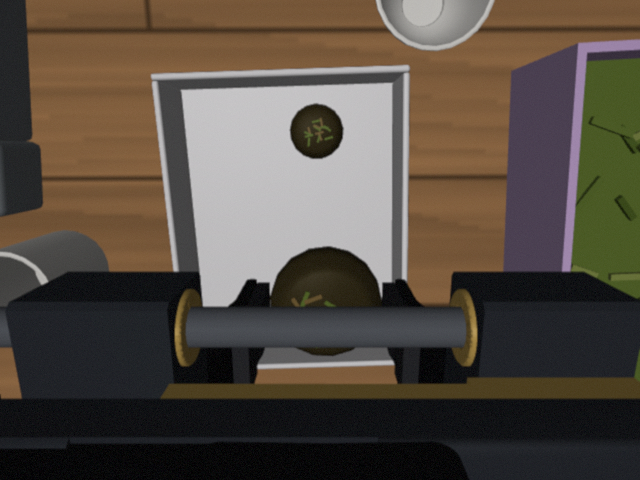

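Good. Lower it in, release, and lift.

jog_arm --increments '[[[0, 1, 0, -0.0034, 0.006, -0.04, 1], [0, 1, 0, -0.0034, 0.006, -0.09, 1], [0, 1, 0, -0.0034, 0.006, -0.14, 1], [0, 1, 0, -0.0034, 0.006, -0.18, 1], [0, 1, 0, -0.0034, 0.006, -0.2, 1], [0, 1, 0, -0.0034, 0.006, -0.207, 1], [0, 1, 0, -0.0034, 0.006, -0.2085, 1]]]'

```text
time: 33.15
position: [0.4856, -0.341, 0.0191]
tool_rot: [0.0, 0.708, -0.706, -0.0]
ft_force: [0.8, -0.1, 0.2]
grip_width: 0.0454
```

jog_arm --increments '[[[0, 0, 0, 0, 0, 0, -0.4], [0, 0, 0, 0, 0, 0, -0.4], [0, 0, 0, 0, 0, 0, -0.4], [0, 0, 0, 0, 0, 0.04, -0.4], [0, 0, 0, 0, 0, 0.09, -0.4], [0, 0, 0, 0, 0, 0.14, -0.4], [0, 0, 0, 0, 0, 0.19, -0.4], [0, 0, 0, 0, 0, 0.21, -0.4]]]'

```text
time: 33.95
position: [0.4876, -0.343, 0.236]
tool_rot: [-0.003, -0.705, 0.709, -0.003]
ft_force: [1.7, -0.1, 0.0]
grip_width: 0.0608
```

```bash
python3 - <<'E'
from h import *
o=st(); snap("wrist","w24.png"); snap("top","t24.png",(150,140,350,340),3); print(np.array([.6685,.0075,.22])-o["position"])
E
```

```text
t 33.95 p [ 0.4876 -0.343   0.236 ] w 0.0608 F [ 1.7 -0.1  0. ]
[[-1.     0.009 -0.001]
 [ 0.001 -0.007 -1.   ]
 [-0.009 -1.     0.007]]
[ 0.18085242  0.35047596 -0.01598582]
```

View pics/w24.png

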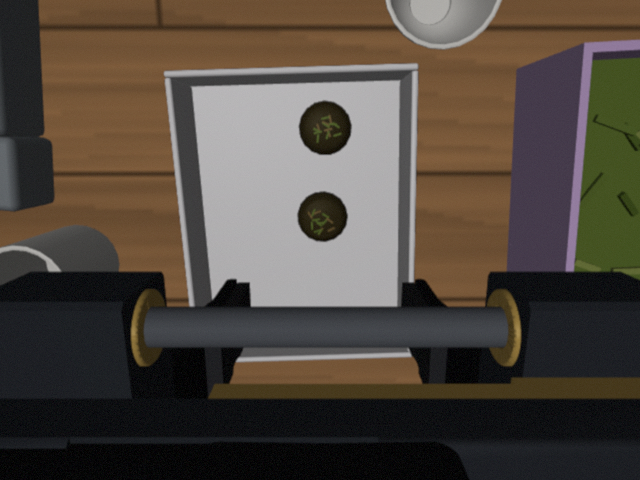

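View pics/t24.png

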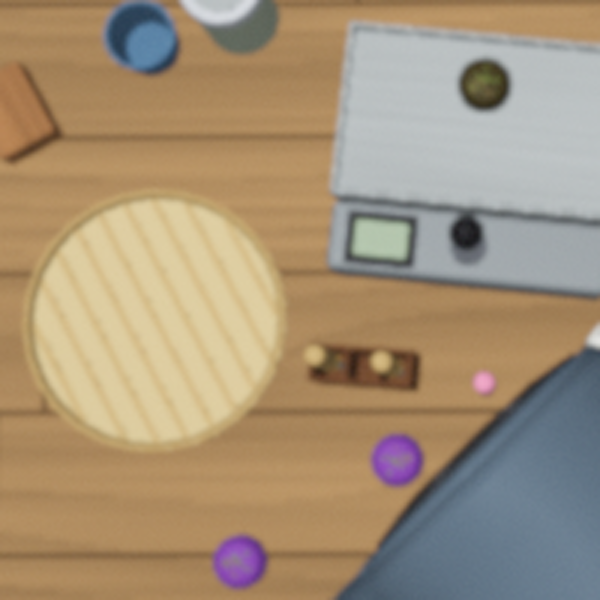

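Two in the tub; the last cake is still on the platform at (485,85). Fetch it.

jog_arm --increments '[[[0.4, 0.5, 0, 0.02, 0.035, 0, -0.4], [0.4, 0.5, 0, 0.04, 0.078, 0, -0.4], [0.4, 0.5, 0, 0.062, 0.12, 0, -0.4], [0.4, 0.5, 0, 0.084, 0.162, 0, -0.4], [0.4, 0.5, 0, 0.106, 0.204, 0, -0.4], [0.4, 0.5, 0, 0.128, 0.248, 0, -0.4], [0.4, 0.5, 0, 0.15, 0.29, 0, -0.4], [0.4, 0.5, 0, 0.172, 0.333, 0, -0.4]]]'

```text
time: 34.85
position: [0.6592, -0.008, 0.2331]
tool_rot: [-0.001, 0.707, -0.707, -0.001]
ft_force: [-0.1, -0.6, 0.2]
grip_width: 0.0611
```

jog_arm --increments '[[[0, 0, 0, 0.006, 0.012, 0, -0.4], [0, 0, 0, 0.006, 0.012, 0, -0.4]]]'

```text
time: 35.05
position: [0.6646, 0.0065, 0.2312]
tool_rot: [-0.003, 0.708, -0.707, -0.001]
ft_force: [0.4, 0.1, -0.5]
grip_width: 0.0612
```

```bash
python3 - <<'E'
from h import *
o=st(); print(np.array([.6685,.0075,.085])-o["position"])
E
```

```text
t 35.05 p [0.6646 0.0065 0.2312] w 0.0612 F [ 0.4  0.1 -0.5]
[[-1.    -0.006  0.003]
 [-0.003  0.002 -1.   ]
 [ 0.006 -1.    -0.002]]
[ 0.0039026   0.00103785 -0.14623923]
```

jog_arm --increments '[[[0, 0, 0, 0.004, 0.001, -0.04, -0.4], [0, 0, 0, 0.004, 0.001, -0.09, -0.4], [0, 0, 0, 0.004, 0.001, -0.125, -0.4], [0, 0, 0, 0.004, 0.001, -0.142, -0.4], [0, 0, 0, 0.004, 0.001, -0.145, -0.4], [0, 0, 0, 0.004, 0.001, -0.145, 1], [0, 0, 0, 0.004, 0.001, -0.145, 1], [0, 0, 0, 0.004, 0.001, -0.145, 1]]]'

```text
time: 35.85
position: [0.6697, 0.0068, 0.0881]
tool_rot: [-0.002, 0.707, -0.707, -0.0]
ft_force: [0.2, -0.0, -0.2]
grip_width: 0.0451
```

jog_arm --increments '[[[0, 0, 0, 0, 0, 0, 1], [0, 0, 0, 0, 0, 0, 1], [0, 0, 0, 0, 0, 0, 1], [0, 0, 0, 0, 0, 0.03, 1], [0, 0, 0, 0, 0, 0.08, 1], [0, 0, 0, 0, 0, 0.13, 1], [0, 0, 0, 0, 0, 0.14, 1]]]'

```text
time: 36.55
position: [0.6738, 0.0064, 0.2357]
tool_rot: [-0.003, -0.707, 0.708, -0.005]
ft_force: [-0.1, 0.0, 0.1]
grip_width: 0.0448
```

```bash
python3 - <<'E'
from h import *
o=st(); print(np.array([.415,-.345,.22])-o["position"]); snap("wrist","w25.png")
E
```

```text
t 36.55 p [0.6738 0.0064 0.2357] w 0.0448 F [-0.1  0.   0.1]
[[-1.     0.011  0.003]
 [-0.003 -0.001 -1.   ]
 [-0.011 -1.     0.001]]
[-0.25877664 -0.35144654 -0.01568738]
```

View pics/w25.png

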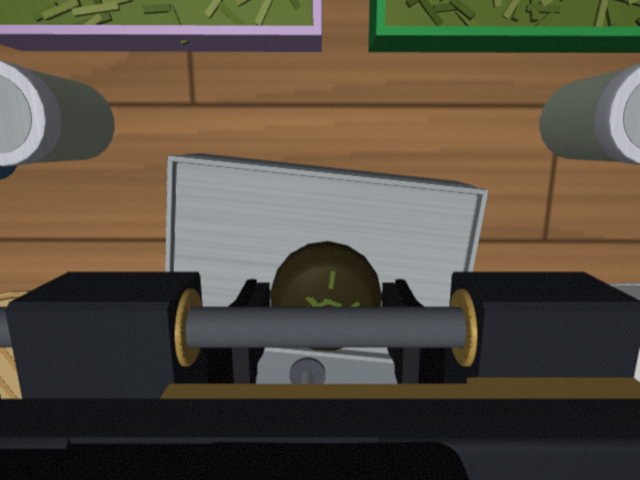

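jog_arm --increments '[[[0, 0, 0, -0.02, -0.028, 0, 1], [0, 0, 0, -0.048, -0.065, 0, 1], [0, 0, 0, -0.077, -0.104, 0, 1], [0, 0, 0, -0.105, -0.143, 0, 1], [0, 0, 0, -0.133, -0.182, 0, 1], [0, 0, 0, -0.162, -0.22, 0, 1], [0, 0, 0, -0.19, -0.26, 0, 1], [0, 0, 0, -0.22, -0.298, 0, 1]]]'

```text
time: 37.4
position: [0.451, -0.2921, 0.2329]
tool_rot: [0.001, 0.707, -0.707, 0.004]
ft_force: [0.1, -0.2, 0.7]
grip_width: 0.0447
```

jog_arm --increments '[[[0, 0, 0, -0.03, -0.04, 0, 1], [0, 0, 0, -0.038, -0.052, 0, 1], [0, 0, 0, -0.038, -0.052, 0, 1]]]'

```text
time: 37.7
position: [0.4111, -0.3454, 0.2315]
tool_rot: [0.002, 0.708, -0.706, 0.001]
ft_force: [0.8, -0.2, -0.2]
grip_width: 0.0449
```

```bash
python3 - <<'E'
from h import *
o=st(); print(np.array([.415,-.343,.02])-o["position"]); snap("wrist","w26.png")
E
```

```text
t 37.7 p [ 0.4111 -0.3454  0.2315] w 0.0449 F [ 0.8 -0.2 -0.2]
[[-1.     0.005 -0.001]
 [ 0.001  0.003 -1.   ]
 [-0.005 -1.    -0.003]]
[ 0.0038882   0.00238407 -0.21153529]
```

View pics/w26.png

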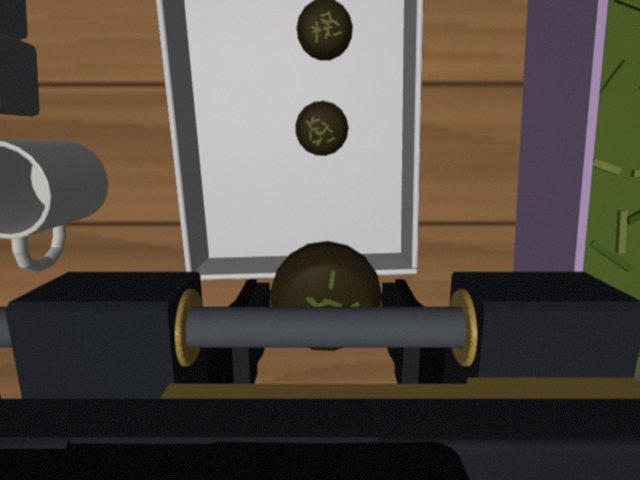

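```bash
python3 - <<'E'
from h import *
i=camera_info("wrist")
print(back(i,(300,257),.005).round(4),back(i,(300,273),.06).round(4),back(i,(322,128),.02).round(4),back(i,(325,28),.02).round(4),back(i,(205,180),.005).round(4),back(i,(403,180),.005).round(4))
E
```

```text
[ 0.3716 -0.3181  0.005 ] [ 0.3731 -0.3215  0.06  ] [ 0.4883 -0.3391  0.02  ] [ 0.5654 -0.3416  0.02  ] [ 0.4434 -0.2333  0.005 ] [ 0.4436 -0.4118  0.005 ]
```

jog_arm --increments '[[[0, 0, 0, 0.006, 0.002, -0.04, 1], [0, 0, 0, 0.006, 0.002, -0.09, 1], [0, 0, 0, 0.006, 0.002, -0.14, 1], [0, 0, 0, 0.006, 0.002, -0.18, 1], [0, 0, 0, 0.006, 0.002, -0.2, 1], [0, 0, 0, 0.006, 0.002, -0.21, 1], [0, 0, 0, 0.006, 0.002, -0.212, 1]]]'

```text
time: 38.45
position: [0.4185, -0.34, 0.0186]
tool_rot: [0.001, 0.709, -0.705, 0.002]
ft_force: [0.2, -0.3, -0.3]
grip_width: 0.0449
```

jog_arm --increments '[[[0, 0, 0, 0, 0, 0, -0.4], [0, 0, 0, 0, 0, 0, -0.4], [0, 0, 0, 0, 0, 0, -0.4], [0, 0, 0, 0, 0, 0.04, -0.4], [0, 0, 0, 0, 0, 0.09, -0.4], [0, 0, 0, 0, 0, 0.14, -0.4], [0, 0, 0, 0, 0, 0.19, -0.4], [0, 0, 0, 0, 0, 0.24, -0.4]]]'

```text
time: 39.25
position: [0.4181, -0.3397, 0.2618]
tool_rot: [0.001, 0.709, -0.705, 0.003]
ft_force: [0.4, -0.2, -0.2]
grip_width: 0.061
```

```bash
python3 - <<'E'
from h import *
o=st(); snap("wrist","w27.png"); snap("side","s27.png",(210,190,410,390),3); print(o["q"].round(2))
E
```

```text
t 39.25 p [ 0.4181 -0.3397  0.2618] w 0.061 F [ 0.4 -0.2 -0.2]
[[-1.     0.005  0.002]
 [-0.002  0.005 -1.   ]
 [-0.006 -1.    -0.005]]
[-0.89  0.36  1.6   0.01  1.17  0.67]
```

View pics/w27.png

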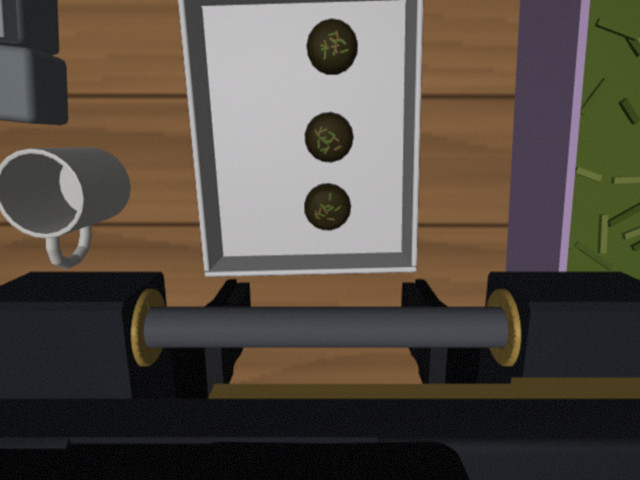

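View pics/s27.png

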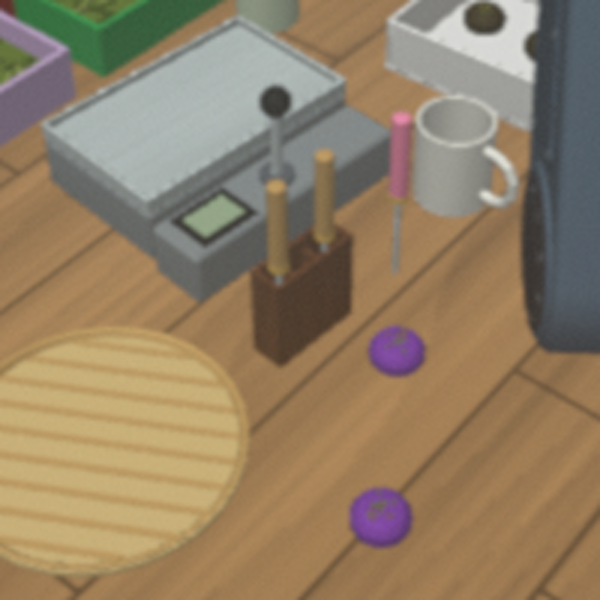

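All three cakes lie flat on the right side of the tub, clear of the left strip where the picks will go. I'll grasp each pick with the tool pitched back about 40°, so that pitching it forward later lays the pick nearly flat.

jog_arm --increments '[[[0, 0, 0, 0.005, 0.03, 0.04, 0], [0, 0, 0, 0.01, 0.075, 0.05, 0], [0, 5, 0, 0.018, 0.12, 0.05, 0], [0, 10, 0, 0.026, 0.165, 0.05, 0], [0, 15, 0, 0.034, 0.21, 0.05, 0], [0, 20, 0, 0.042, 0.255, 0.05, 0], [0, 25, 0, 0.05, 0.3, 0.05, 0], [0, 30, 0, 0.058, 0.345, 0.05, 0]]]'

```text
time: 40.15
position: [0.4796, 0.0032, 0.3177]
tool_rot: [0.18, -0.681, 0.687, 0.177]
ft_force: [1.7, -0.8, -0.2]
grip_width: 0.0436
```

```bash
cat >> h.py <<'E'
def togo(p,f,jaw):
    """remaining shift and turn (deg) to reach TCP p, finger dir f, jaw dir closest to +-jaw"""
    o=get_obs(); R=Ro.from_quat(o["tool_rot"]).as_matrix()
    f=np.array(f,float); f/=np.linalg.norm(f); j=np.array(jaw,float); j-=f*(j@f); j/=np.linalg.norm(j)
    if j@R[:,2]<0: j=-j
    Rt=np.c_[np.cross(f,j),f,j]
    rv=Ro.from_matrix(Rt@R.T).as_rotvec(degrees=True)
    print("turn",rv.round(1),"shift",(np.array(p)-o["position"]).round(4),"q",o["q"].round(2),"t",round(o["time"],2),"w",round(o["grip_width"],4))
E
python3 - <<'E'
from h import *
st(); a=np.radians(40)
togo([.4868,.086,.2023],[-np.sin(a),0.045,-np.cos(a)],[.07,1,0])
E
```

```text
t 40.15 p [0.4796 0.0032 0.3177] w 0.0436 F [ 1.7 -0.8 -0.2]
[[-0.873 -0.488  0.006]
 [-0.002 -0.009 -1.   ]
 [ 0.488 -0.873  0.007]]
turn [ 0.8 10.9 -4.4] shift [ 0.0072  0.0828 -0.1154] q [-0.17  0.48  1.36 -0.09  1.81  1.4 ] t 40.15 w 0.0436
```

jog_arm --increments '[[[0, 4, -2, 0.004, 0.04, -0.02, 0], [0.8, 8, -4.4, 0.0072, 0.083, -0.04, 0], [0.8, 11, -4.4, 0.0072, 0.083, -0.06, 0], [0.8, 11, -4.4, 0.0072, 0.083, -0.07, 0]]]'

```text
time: 40.55
position: [0.4861, 0.0869, 0.2447]
tool_rot: [-0.222, 0.672, -0.655, -0.267]
ft_force: [0.7, -1.2, -1.0]
grip_width: 0.0434
```

```bash
python3 - <<'E'
from h import *
a=np.radians(40)
togo([.4868,.086,.2023],[-np.sin(a),0.045,-np.cos(a)],[.07,1,0])
togo([.4225,.086,.1257],[-np.sin(a),0.045,-np.cos(a)],[.07,1,0])
snap("wrist","w28.png"); snap("side","s28.png",(210,150,410,350),3)
i=camera_info("wrist")
print(proj(i,[.436,.0835,.176]),proj(i,[.441,.133,.176]))
E
```

```text
turn [-0.  -0.4 -0.1] shift [ 0.0007 -0.0009 -0.0424] q [-0.06  0.67  1.31  0.01  1.87  1.58] t 40.55 w 0.0434
turn [-0.  -0.4 -0.1] shift [-0.0636 -0.0009 -0.119 ] q [-0.06  0.67  1.31  0.01  1.87  1.58] t 40.55 w 0.0434
[336.86070401 241.0449445 ] [252.93726787 239.46834172]
```

View pics/w28.png

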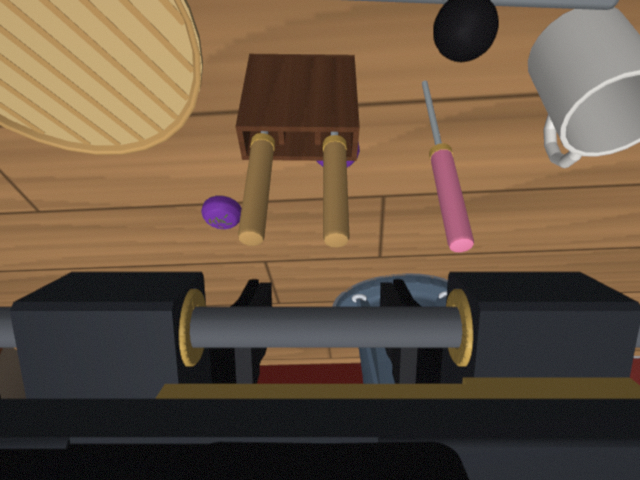

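View pics/s28.png

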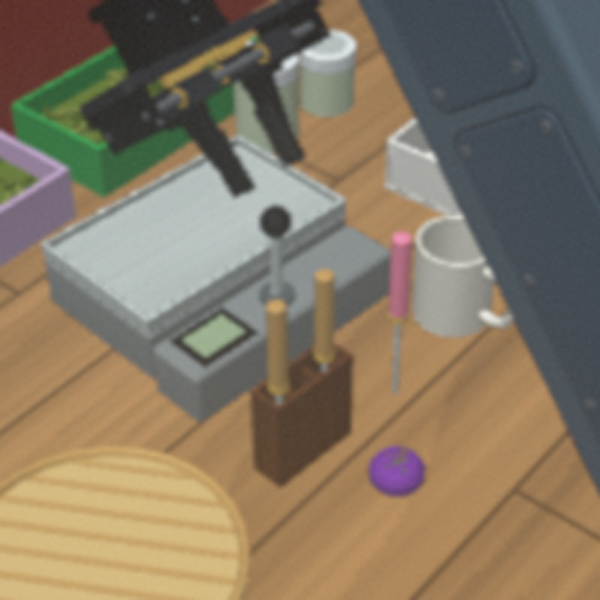

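The picture matches: the right pick's handle end is at (336,239) as predicted. Now slide in along the tool axis.

jog_arm --increments '[[[0, 0, 0, 0, -0.002, -0.035, 0], [0, 0, 0, -0.01, -0.002, -0.055, 0], [0, 0, 0, -0.03, -0.002, -0.079, 0], [0, 0, 0, -0.05, -0.002, -0.103, 0], [0, 0, 0, -0.062, -0.002, -0.117, 0], [0, 0, 0, -0.0636, -0.002, -0.119, 0], [0, 0, 0, -0.0636, -0.002, -0.119, 0]]]'

```text
time: 41.35
position: [0.4231, 0.0832, 0.1286]
tool_rot: [-0.219, 0.672, -0.655, -0.267]
ft_force: [0.2, -0.5, 0.4]
grip_width: 0.0434
```

```bash
python3 - <<'E'
from h import *
a=np.radians(40)
st();togo([.4225,.086,.1257],[-np.sin(a),0.045,-np.cos(a)],[.07,1,0])
snap("side","s29.png",(210,150,410,350),3);snap("wrist","w29.png")
E
```

```text
t 41.35 p [0.4231 0.0832 0.1286] w 0.0434 F [ 0.2 -0.5  0.4]
[[-0.762 -0.644 -0.072]
 [ 0.054  0.047 -0.997]
 [ 0.646 -0.763 -0.   ]]
turn [-0.  -0.2  0.1] shift [-0.0006  0.0028 -0.0029] q [-0.07  0.74  1.56  0.    1.54  1.57] t 41.35 w 0.0434
```

View pics/s29.png

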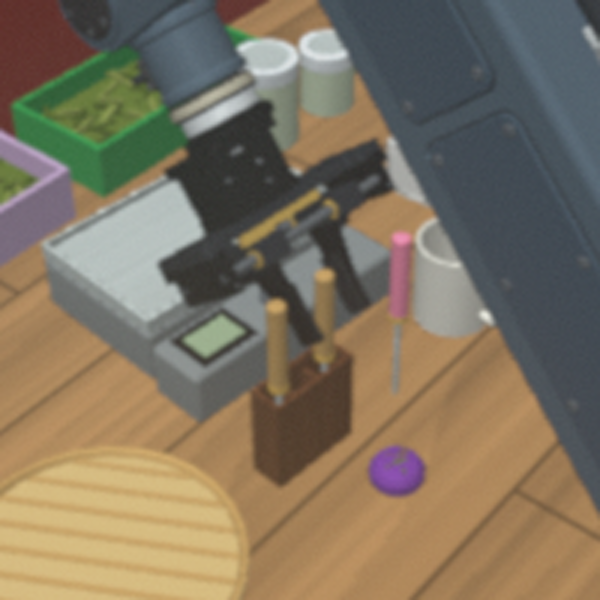

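View pics/w29.png

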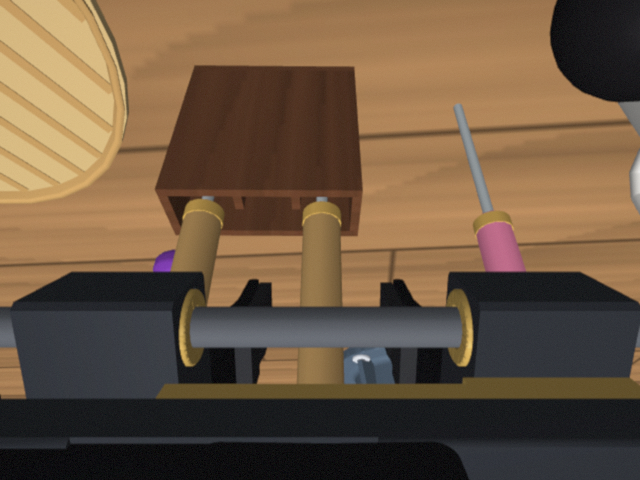

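The right handle sits between the pads. Close the jaws.

jog_arm --increments '[[[0, 0, 0, 0, 0.001, -0.002, 1], [0, 0, 0, 0, 0.001, -0.002, 1], [0, 0, 0, 0, 0.001, -0.002, 1], [0, 0, 0, 0, 0.001, -0.002, 1], [0, 0, 0, 0, 0.001, -0.002, 1], [0, 0, 0, 0, 0.001, -0.002, 1], [0, 0, 0, 0, 0.001, -0.002, 1]]]' --squeeze 35

```text
time: 42.15
position: [0.4241, 0.0844, 0.1266]
tool_rot: [-0.219, 0.673, -0.655, -0.266]
ft_force: [0.1, -0.2, 0.1]
grip_width: 0.0151
```

```bash
python3 - <<'E'
from h import *
st()
snap("side","s30.png",(210,150,410,350),3);snap("wrist","w30.png")
E
```

```text
t 42.15 p [0.4241 0.0844 0.1266] w 0.0151 F [ 0.1 -0.2  0.1]
[[-0.763 -0.643 -0.071]
 [ 0.054  0.046 -0.997]
 [ 0.645 -0.765 -0.001]]
```

View pics/s30.png

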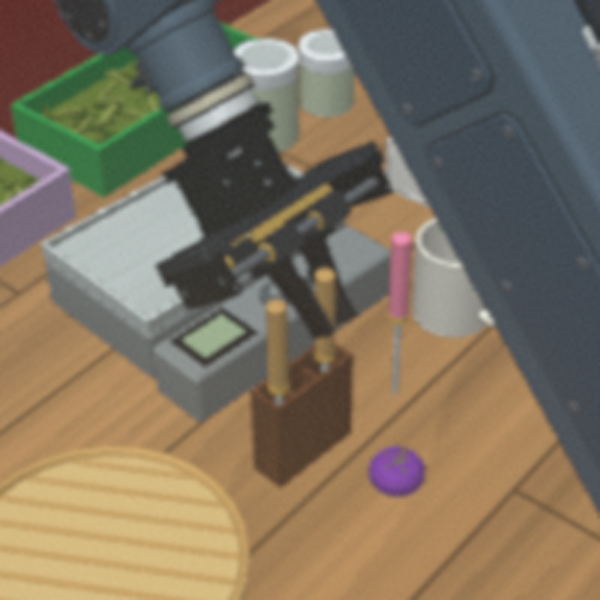

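Gripped. Lift straight up out of the well.

jog_arm --increments '[[[0, 0, 0, 0, 0, 0.02, 1], [0, 0, 0, 0, 0, 0.05, 1], [0, 0, 0, 0, 0, 0.09, 1], [0, 0, 0, 0, 0, 0.13, 1], [0, 0, 0, 0, 0, 0.17, 1], [0, 0, 0, 0, 0, 0.19, 1]]]'

```text
time: 42.85
position: [0.4248, 0.0844, 0.3195]
tool_rot: [-0.217, 0.673, -0.656, -0.264]
ft_force: [1.1, -0.9, -0.5]
grip_width: 0.0148
```

```bash
python3 - <<'E'
from h import *
st(); print(get_obs()["q"].round(2))
snap("side","s31.png",(190,50,490,350),2)
E
```

```text
t 42.85 p [0.4248 0.0844 0.3195] w 0.0148 F [ 1.1 -0.9 -0.5]
[[-0.766 -0.639 -0.071]
 [ 0.054  0.046 -0.997]
 [ 0.641 -0.768 -0.   ]]
[-0.07  0.5   1.41  0.    1.93  1.58]
```

View pics/s31.png

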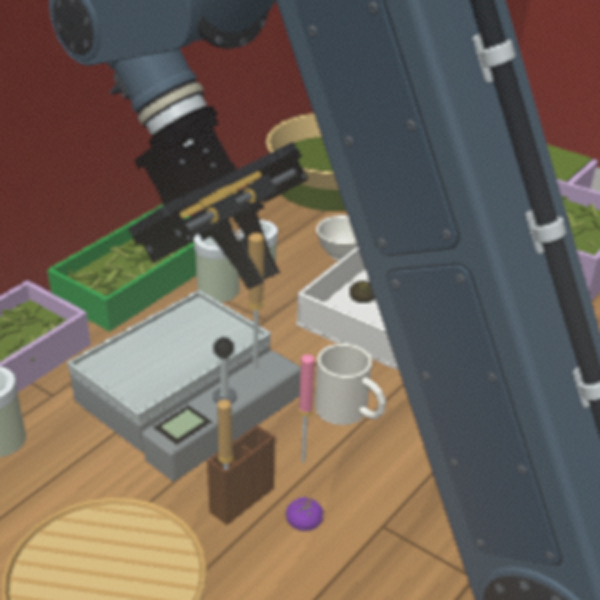

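Pick 1 is clear of the holder and hangs vertically. Carry it to the tub while pitching the tool forward.

```bash
python3 - <<'E'
from h import *
togo([.449,-.268,.26],[.5,0,-.866],[0,1,0])
E
```

```text
turn [ -2.5 -69.6   3.5] shift [ 0.0234 -0.3524 -0.0612] q [-0.07  0.5   1.4   0.    1.93  1.58] t 42.9 w 0.0147
```

jog_arm --increments '[[[0, -4, 0, 0.002, -0.02, 0, 1], [0, -12, 0.5, 0.004, -0.06, 0, 1], [-0.5, -20, 1, 0.007, -0.1, 0, 1], [-1, -28, 1.5, 0.01, -0.145, 0, 1], [-1, -36, 2, 0.013, -0.19, 0, 1], [-1.5, -44, 2.5, 0.016, -0.235, 0, 1], [-2, -52, 3, 0.02, -0.28, 0, 1], [-2.2, -60, 3.2, 0.023, -0.32, 0, 1]]]'

```text
time: 43.7
position: [0.4482, -0.2363, 0.3215]
tool_rot: [-0.128, -0.696, 0.696, -0.123]
ft_force: [0.7, 0.5, -0.7]
grip_width: 0.015
```

jog_arm --increments '[[[0, -8, 0, 0, -0.03, 0, 1], [0, -9.6, 0, 0, -0.034, -0.01, 1], [0, -9.6, 0, 0, -0.034, -0.02, 1]]]'

```text
time: 44.0
position: [0.4462, -0.2716, 0.2998]
tool_rot: [0.188, 0.683, -0.683, 0.178]
ft_force: [0.2, -0.8, -0.5]
grip_width: 0.0151
```

```bash
python3 - <<'E'
from h import *
st();togo([.449,-.268,.26],[.5,0,-.866],[0,1,0]); snap("wrist","w32.png"); snap("side","s32.png",(240,50,540,350),2); snap("top","t32.png",(340,140,540,340),3)
E
```

```text
t 44.0 p [ 0.4462 -0.2716  0.2998] w 0.0151 F [ 0.2 -0.8 -0.5]
[[-0.866  0.5   -0.012]
 [ 0.013 -0.003 -1.   ]
 [-0.5   -0.866 -0.004]]
turn [-0.2 -0.   0.7] shift [ 0.0028  0.0036 -0.0398] q [-1.03  0.16  1.91  0.59  0.87  0.21] t 44.0 w 0.0151
```

View pics/w32.png

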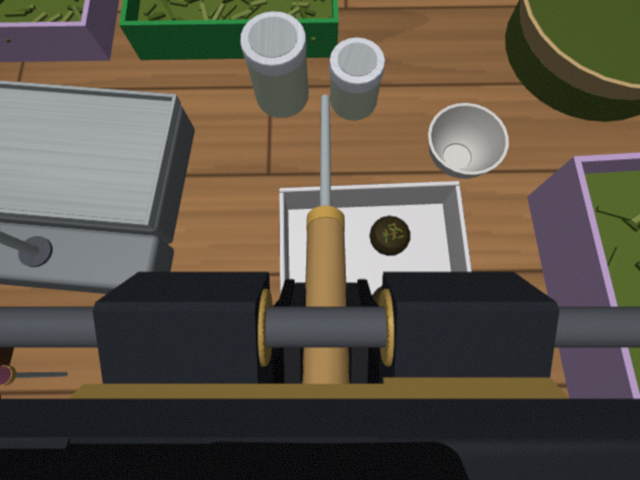

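View pics/t32.png

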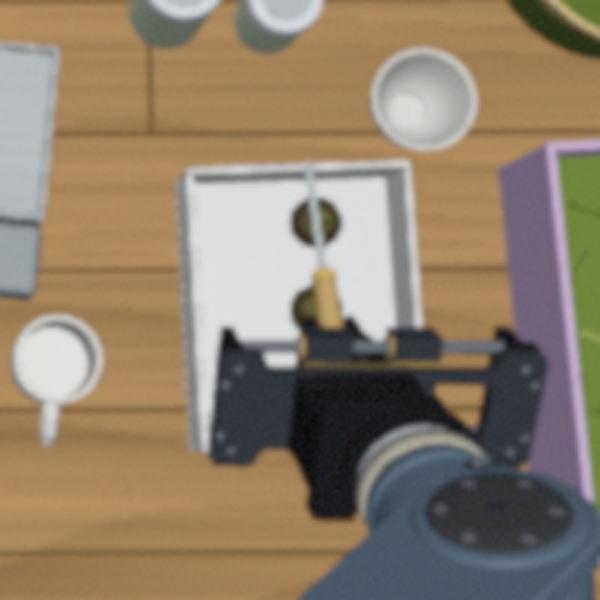

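View pics/s32.png

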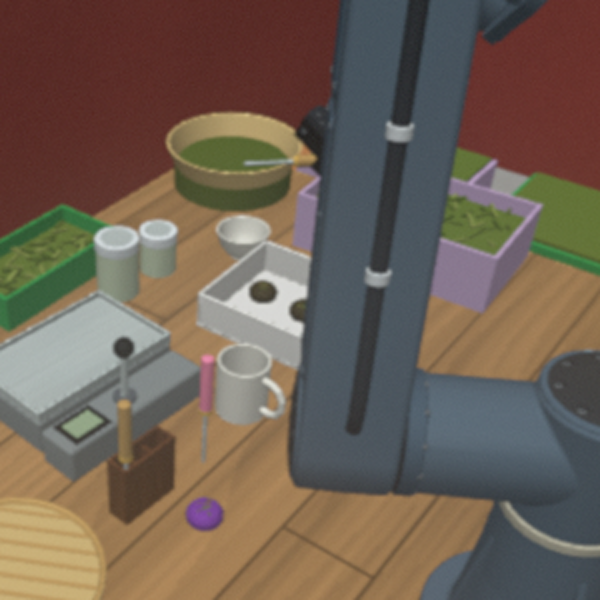

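The pick points along +x, nearly flat, above the left strip. Lower it.

jog_arm --increments '[[[0, 0, 0.7, 0.003, 0.0036, -0.04, 1], [0, 0, 0.7, 0.003, 0.0036, -0.08, 1], [0, 0, 0.7, 0.003, 0.0036, -0.12, 1], [0, 0, 0.7, 0.003, 0.0036, -0.16, 1], [0, 0, 0.7, 0.003, 0.0036, -0.19, 1], [0, 0, 0.7, 0.003, 0.0036, -0.2, 1]]]'

```text
time: 44.75
position: [0.4516, -0.2636, 0.0977]
tool_rot: [0.18, 0.687, -0.68, 0.184]
ft_force: [0.2, 1.2, -0.4]
grip_width: 0.0151
```

```bash
python3 - <<'E'
from h import *
st();togo([.449,-.268,.043],[.5,0,-.866],[0,1,0]); snap("wrist","w33.png"); snap("top","t33.png",(340,140,540,340),3)
E
```

```text
t 44.75 p [ 0.4516 -0.2636  0.0977] w 0.0151 F [ 0.2  1.2 -0.4]
[[-0.868  0.497  0.009]
 [-0.003  0.011 -1.   ]
 [-0.497 -0.868 -0.008]]
turn [-0.5 -0.2 -0.5] shift [-0.0026 -0.0044 -0.0547] q [-1.01  0.58  2.12  1.26  0.46 -0.6 ] t 44.75 w 0.0151
```

View pics/w33.png

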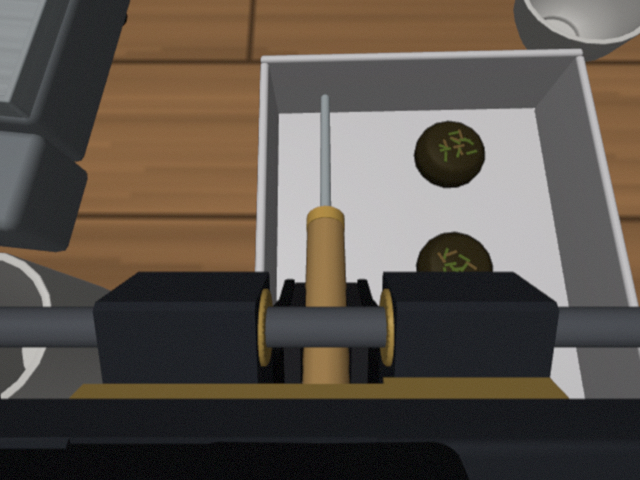

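View pics/t33.png

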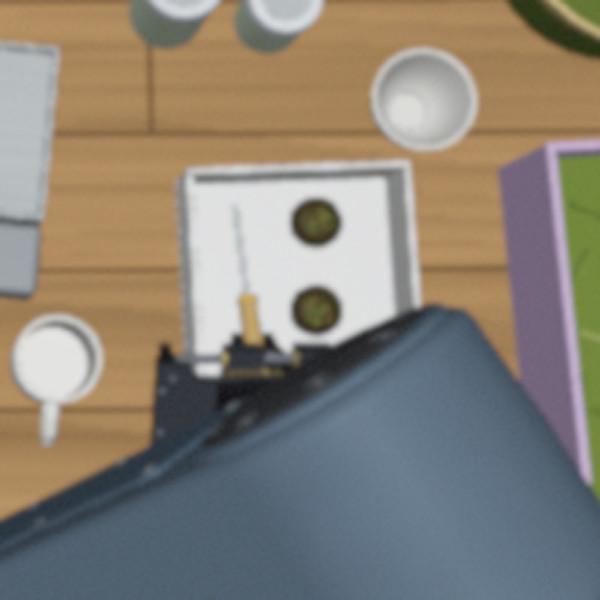

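jog_arm --increments '[[[-0.3, 0, 0, -0.001, -0.004, -0.012, 1], [-0.5, 0, -0.5, -0.002, -0.006, -0.025, 1], [-0.5, 0, -0.5, -0.002, -0.006, -0.03, 1], [-0.5, 0, -0.5, -0.002, -0.006, -0.03, 1]]]'

```text
time: 45.25
position: [0.4511, -0.2699, 0.0694]
tool_rot: [-0.182, -0.683, 0.684, -0.183]
ft_force: [-0.4, -0.3, -0.4]
grip_width: 0.015
```

```bash
python3 - <<'E'
from h import *
st();togo([.449,-.268,.043],[.5,0,-.866],[0,1,0]); snap("wrist","w34.png")
E
```

```text
t 45.25 p [ 0.4511 -0.2699  0.0694] w 0.015 F [-0.4 -0.3 -0.4]
[[-0.867  0.499  0.001]
 [-0.002 -0.001 -1.   ]
 [-0.499 -0.867  0.002]]
turn [ 0.1 -0.1 -0.1] shift [-0.0021  0.0019 -0.0264] q [-1.01  0.65  2.13  1.45  0.44 -0.81] t 45.25 w 0.015
```

Well-behaved. Continue down to where the needle tip meets the floor.

jog_arm --increments '[[[0, 0, 0, -0.002, 0.001, -0.01, 1], [0, 0, 0, -0.002, 0.001, -0.02, 1], [0, 0, 0, -0.002, 0.001, -0.024, 1], [0, 0, 0, -0.002, 0.001, -0.024, 1]]]'

```text
time: 45.7
position: [0.4496, -0.2691, 0.0461]
tool_rot: [-0.182, -0.682, 0.684, -0.184]
ft_force: [0.5, 0.1, -0.6]
grip_width: 0.015
```

```bash
python3 - <<'E'
from h import *
st();togo([.449,-.268,.043],[.5,0,-.866],[0,1,0]); snap("wrist","w35.png")
E
```

```text
t 45.7 p [ 0.4496 -0.2691  0.0461] w 0.015 F [ 0.5  0.1 -0.6]
[[-0.866  0.5    0.002]
 [-0.003 -0.002 -1.   ]
 [-0.5   -0.866  0.003]]
turn [ 0.2 -0.  -0.1] shift [-0.0006  0.0011 -0.0031] q [-1.02  0.71  2.15  1.6   0.44 -0.99] t 45.7 w 0.015
```

View pics/w35.png

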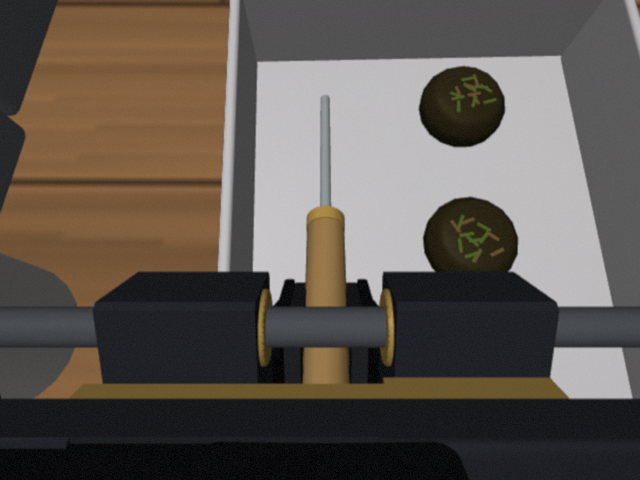

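jog_arm --increments '[[[0, 0, 0, 0, 0, -0.004, 1], [0, 0, 0, 0, 0, -0.006, 1], [0, 0, 0, 0, 0, -0.006, 0.4], [0, 0, 0, 0, 0, -0.006, 0.4], [0, 0, 0, 0, 0, -0.006, 0.4], [0, 0, 0, 0, 0, -0.006, 0.4]]]'

```text
time: 46.35
position: [0.4496, -0.2692, 0.0404]
tool_rot: [-0.182, -0.682, 0.684, -0.184]
ft_force: [0.5, 0.3, 0.5]
grip_width: 0.0257
```

jog_arm --increments '[[[0, 0, 0, 0, 0, 0.03, 0.3], [0, 0, 0, 0, 0, 0.06, 0.3], [0, 0, 0, 0, 0, 0.1, 0], [0, 0, 0, 0, 0, 0.15, 0], [0, 0, 0, 0, 0, 0.2, 0], [0, 0, 0, 0, 0, 0.25, 0]]]'

```text
time: 46.95
position: [0.4487, -0.2684, 0.2818]
tool_rot: [-0.182, -0.682, 0.684, -0.183]
ft_force: [2.1, -0.9, -0.8]
grip_width: 0.0427
```

```bash
python3 - <<'E'
from h import *
st(); snap("wrist","w36.png"); snap("top","t36.png",(340,140,540,340),3)
E
```

```text
t 46.95 p [ 0.4487 -0.2684  0.2818] w 0.0427 F [ 2.1 -0.9 -0.8]
[[-0.867  0.498  0.001]
 [-0.003 -0.002 -1.   ]
 [-0.498 -0.867  0.003]]
```

View pics/w36.png

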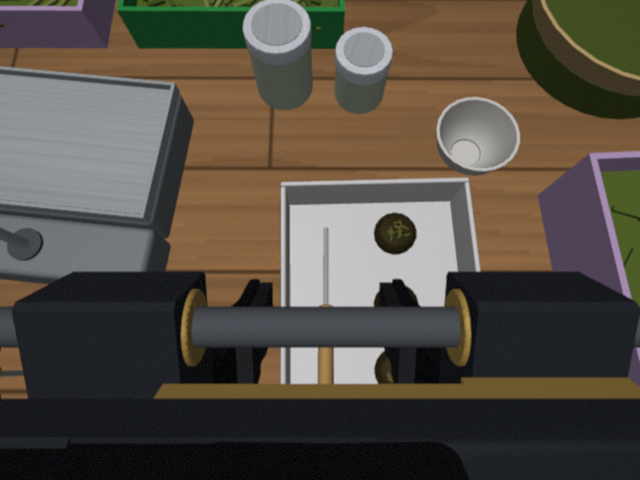

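View pics/t36.png

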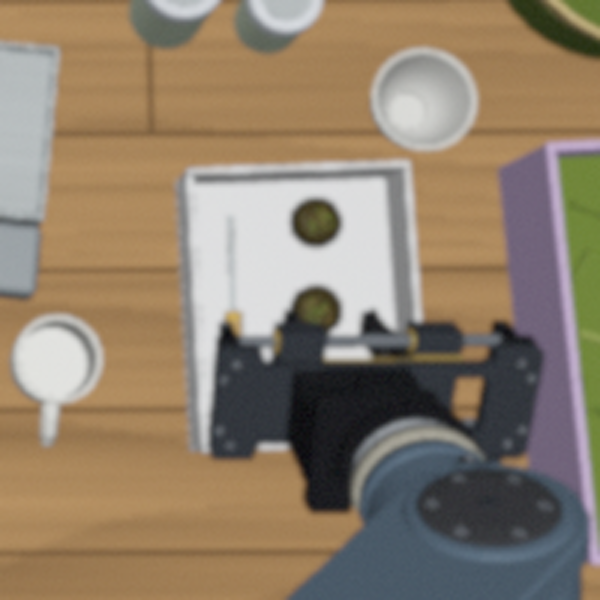

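Pick 1 lies flat in the tub's left strip. Now the second pick.

```bash
python3 - <<'E'
from h import *
a=np.radians(40)
togo([.4918,.134,.30],[-np.sin(a),0.045,-np.cos(a)],[.07,1,0])
E
```

```text
turn [ 3.2 70.5 -4.2] shift [0.0399 0.4062 0.0124] q [-1.02  0.19  1.93  0.62  0.81  0.16] t 47.05 w 0.0434
```

jog_arm --increments '[[[0, 6, 0, 0.002, 0.03, 0.02, 0], [0.5, 14, -0.8, 0.006, 0.075, 0.03, 0], [1, 22, -1.3, 0.01, 0.12, 0.03, 0], [1.4, 30, -1.8, 0.015, 0.165, 0.03, 0], [1.8, 38, -2.3, 0.02, 0.21, 0.03, 0], [2.1, 46, -2.8, 0.025, 0.255, 0.03, 0], [2.5, 54, -3.2, 0.03, 0.3, 0.03, 0], [2.8, 62, -3.7, 0.035, 0.345, 0.02, 0]]]'

```text
time: 47.85
position: [0.4874, 0.0733, 0.3088]
tool_rot: [-0.159, 0.69, -0.678, -0.197]
ft_force: [1.8, -1.2, 0.0]
grip_width: 0.0437
```

jog_arm --increments '[[[0.4, 8, -0.5, 0.003, 0.04, 0, 0], [0.4, 8.5, -0.5, 0.005, 0.06, -0.03, 0], [0.4, 8.5, -0.5, 0.005, 0.06, -0.06, 0], [0.4, 8.5, -0.5, 0.005, 0.06, -0.065, 0]]]'

```text
time: 48.25
position: [0.4899, 0.1341, 0.2396]
tool_rot: [-0.21, 0.675, -0.66, -0.253]
ft_force: [-0.2, -0.9, -0.2]
grip_width: 0.0436
```

```bash
python3 - <<'E'
from h import *
a=np.radians(40)
togo([.4918,.134,.2023],[-np.sin(a),0.045,-np.cos(a)],[.07,1,0])
togo([.4275,.134,.1257],[-np.sin(a),0.045,-np.cos(a)],[.07,1,0])
snap("wrist","w37.png"); i=camera_info("wrist"); print(proj(i,[.441,.133,.176]))
E
```

```text
turn [ 0.1  1.8 -0.3] shift [ 0.0019 -0.0001 -0.0373] q [0.02 0.67 1.3  0.05 1.84 1.65] t 48.25 w 0.0436
turn [ 0.1  1.8 -0.3] shift [-6.240e-02 -1.000e-04 -1.139e-01] q [0.02 0.67 1.3  0.05 1.84 1.65] t 48.25 w 0.0436
[333.39704686 253.46852607]
```

View pics/w37.png

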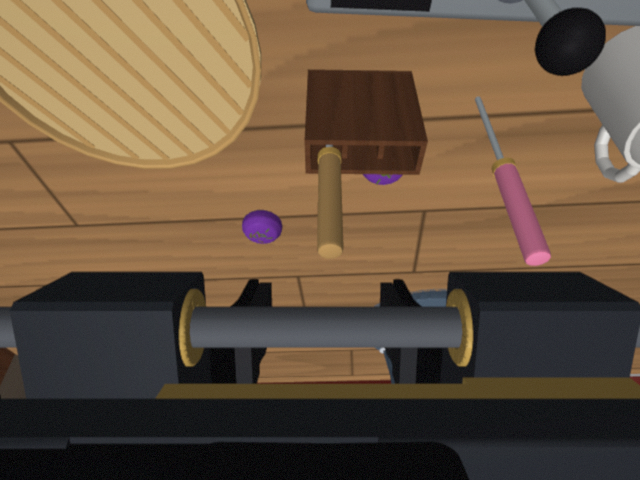

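The pick end is at (331,250), predicted (333,253). Slide in and grip.

jog_arm --increments '[[[0, 1.8, 0, 0.001, 0, -0.03, 0], [0, 1.8, 0, -0.01, 0, -0.05, 0], [0, 1.8, 0, -0.028, 0, -0.073, 0], [0, 1.8, 0, -0.048, 0, -0.097, 0], [0, 1.8, 0, -0.06, 0, -0.111, 0], [0, 1.8, 0, -0.0625, 0, -0.114, 0], [0, 1.8, 0, -0.0625, 0, -0.114, 0]]]'

```text
time: 49.0
position: [0.4286, 0.1332, 0.1279]
tool_rot: [-0.219, 0.672, -0.657, -0.263]
ft_force: [1.0, -0.4, 0.1]
grip_width: 0.0436
```

```bash
python3 - <<'E'
from h import *
a=np.radians(40)
st();togo([.4275,.134,.1257],[-np.sin(a),0.045,-np.cos(a)],[.07,1,0])
snap("wrist","w38.png"); snap("side","s38.png",(210,150,410,350),3)
E
```

```text
t 49.0 p [0.4286 0.1332 0.1279] w 0.0436 F [ 1.  -0.4  0.1]
[[-0.766 -0.64  -0.066]
 [ 0.052  0.041 -0.998]
 [ 0.641 -0.768  0.002]]
turn [ 0.1  0.2 -0.2] shift [-0.0011  0.0008 -0.0022] q [0.02 0.75 1.52 0.05 1.56 1.63] t 49.0 w 0.0436
```

View pics/w38.png

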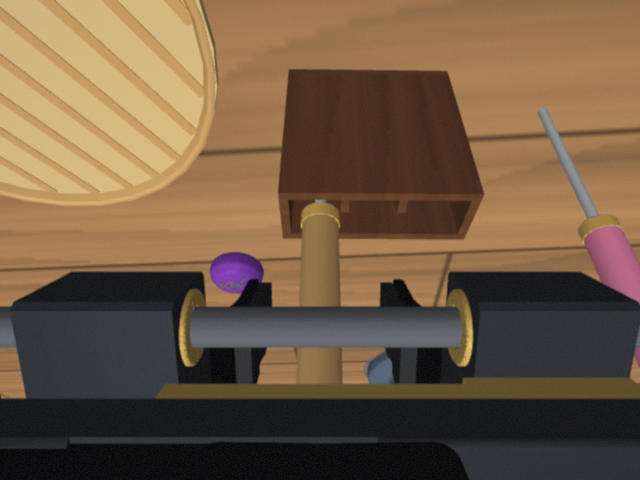

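View pics/s38.png

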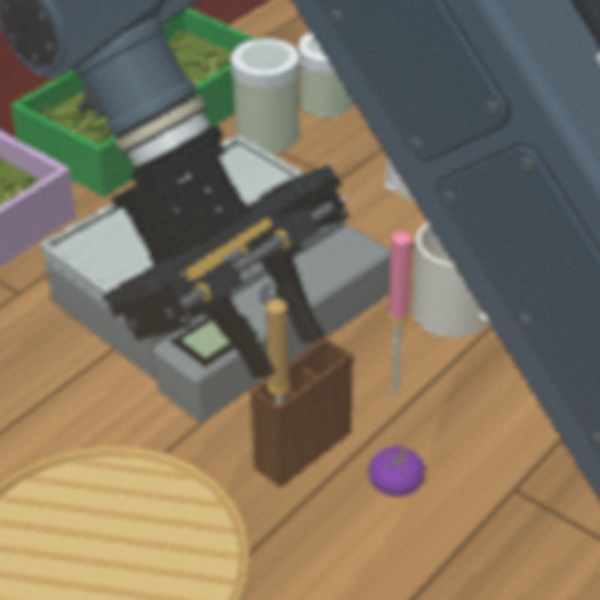

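jog_arm --increments '[[[0, 0, 0, 0, 0.001, -0.002, 1], [0, 0, 0, 0, 0.001, -0.002, 1], [0, 0, 0, 0, 0.001, -0.002, 1], [0, 0, 0, 0, 0.001, -0.002, 1], [0, 0, 0, 0, 0.001, -0.002, 1], [0, 0, 0, 0, 0.001, -0.002, 1], [0, 0, 0, 0, 0.001, -0.002, 1]]]' --squeeze 35

```text
time: 49.8
position: [0.4298, 0.1344, 0.1261]
tool_rot: [-0.218, 0.672, -0.657, -0.262]
ft_force: [0.8, 0.2, 0.8]
grip_width: 0.0155
```

jog_arm --increments '[[[0, 0, 0, 0, 0, 0.02, 1], [0, 0, 0, 0, 0, 0.05, 1], [0, 0, 0, 0, 0, 0.09, 1], [0, 0, 0, 0, 0, 0.13, 1], [0, 0, 0, 0, 0, 0.17, 1], [0, 0, 0, 0, 0, 0.19, 1]]]'

```text
time: 50.4
position: [0.4305, 0.1344, 0.319]
tool_rot: [-0.217, 0.673, -0.658, -0.261]
ft_force: [0.3, 0.0, -1.6]
grip_width: 0.0149
```

```bash
python3 - <<'E'
from h import *
st(); togo([.449,-.302,.30],[.5,0,-.866],[0,1,0])
snap("side","s39.png",(190,50,490,350),2)
E
```

```text
t 50.4 p [0.4305 0.1344 0.319 ] w 0.0149 F [ 0.3  0.  -1.6]
[[-0.77  -0.634 -0.066]
 [ 0.051  0.041 -0.998]
 [ 0.635 -0.772  0.001]]
turn [ -2.2 -69.4   3.3] shift [ 0.0185 -0.4364 -0.019 ] q [0.02 0.52 1.37 0.06 1.94 1.66] t 50.4 w 0.0149
```

View pics/s39.png

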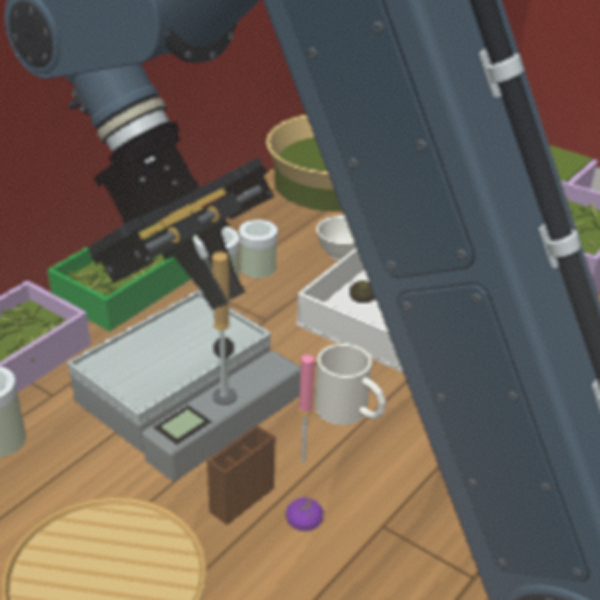

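The holder is empty and the pick is held. Carry it to the tub.

jog_arm --increments '[[[0, -4, 0, 0.002, -0.02, 0.005, 1], [0, -12, 0.5, 0.004, -0.065, 0.005, 1], [-0.5, -20, 1, 0.006, -0.11, 0.005, 1], [-1, -28, 1.5, 0.008, -0.155, 0.005, 1], [-1, -36, 2, 0.01, -0.2, 0.005, 1], [-1.5, -44, 2.5, 0.012, -0.245, 0.005, 1], [-2, -52, 3, 0.015, -0.29, 0.005, 1], [-2.2, -60, 3.2, 0.018, -0.335, 0, 1]]]'

```text
time: 51.25
position: [0.4489, -0.1963, 0.3218]
tool_rot: [-0.125, -0.695, 0.697, -0.122]
ft_force: [1.4, 0.4, -1.7]
grip_width: 0.0147
```

jog_arm --increments '[[[0, -7, 0, 0, -0.04, 0, 1], [0, -9.4, 0, 0, -0.08, 0, 1], [0, -9.4, 0, 0, -0.098, 0, 1], [0, -9.4, 0, 0, -0.098, -0.01, 1]]]'

```text
time: 51.65
position: [0.4488, -0.2981, 0.3121]
tool_rot: [-0.184, -0.681, 0.686, -0.178]
ft_force: [-0.5, -0.2, -0.7]
grip_width: 0.0151
```

```bash
python3 - <<'E'
from h import *
st(); togo([.449,-.302,.10],[.5,0,-.866],[0,1,0])
snap("wrist","w40.png")
E
```

```text
t 51.65 p [ 0.4488 -0.2981  0.3121] w 0.0151 F [-0.5 -0.2 -0.7]
[[-0.869  0.494 -0.01 ]
 [ 0.006 -0.009 -1.   ]
 [-0.494 -0.869  0.004]]
turn [ 0.3 -0.4  0.6] shift [ 2.000e-04 -3.900e-03 -2.121e-01] q [-1.05  0.18  1.85  0.57  0.91  0.22] t 51.65 w 0.0151
```

View pics/w40.png

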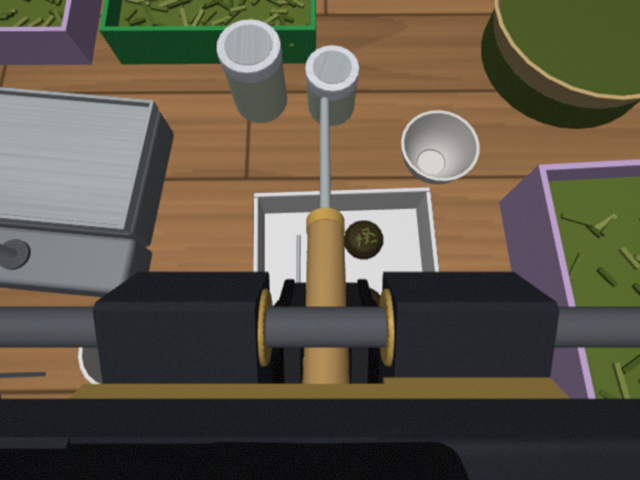

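jog_arm --increments '[[[0, 0, 0.6, 0, 0.001, -0.04, 1], [0, 0, 0.6, 0, 0.001, -0.08, 1], [0, 0, 0.6, 0, 0.001, -0.12, 1], [0, 0, 0.6, 0, 0.001, -0.16, 1], [0, 0, 0.6, 0, 0.001, -0.2, 1], [0, 0, 0.6, 0, 0.001, -0.21, 1]]]'

```text
time: 52.3
position: [0.447, -0.2881, 0.0951]
tool_rot: [0.176, 0.688, -0.68, 0.179]
ft_force: [0.2, -0.2, -0.7]
grip_width: 0.0155
```

```bash
python3 - <<'E'
from h import *
togo([.449,-.297,.05],[.5,0,-.866],[0,1,0])
snap("wrist","w41.png")
E
```

```text
turn [-0.6 -0.9 -0.5] shift [ 0.002  -0.0089 -0.0451] q [-1.04  0.59  2.08  1.16  0.48 -0.53] t 52.3 w 0.0155
```

View pics/w41.png

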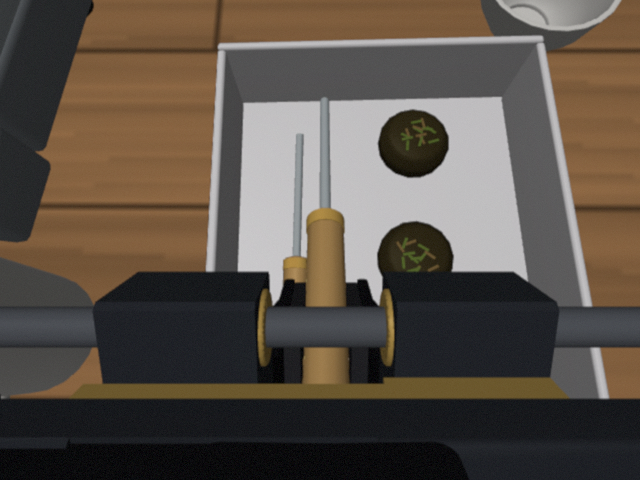

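jog_arm --increments '[[[-0.6, -0.9, -0.5, 0.002, -0.011, -0.01, 1], [-0.6, -0.9, -0.5, 0.002, -0.011, -0.02, 1], [-0.6, -0.9, -0.5, 0.002, -0.011, -0.03, 1], [-0.6, -0.9, -0.5, 0.002, -0.011, -0.03, 1]]]'

```text
time: 52.75
position: [0.4497, -0.297, 0.0648]
tool_rot: [0.182, 0.684, -0.682, 0.183]
ft_force: [-0.3, 0.7, 0.1]
grip_width: 0.0153
```

jog_arm --increments '[[[0, 0, 0, 0, 0.001, -0.01, 1], [0, 0, 0, 0, 0.001, -0.018, 1], [0, 0, 0, 0, 0.001, -0.022, 1], [0, 0, 0, 0, 0.001, -0.022, 1]]]'

```text
time: 53.15
position: [0.4501, -0.2951, 0.0432]
tool_rot: [0.182, 0.684, -0.682, 0.184]
ft_force: [-0.4, 0.6, -0.6]
grip_width: 0.0148
```

```bash
python3 - <<'E'
from h import *
st();togo([.449,-.297,.041],[.5,0,-.866],[0,1,0])
snap("wrist","w42.png")
E
```

```text
t 53.15 p [ 0.4501 -0.2951  0.0432] w 0.0148 F [-0.4  0.6 -0.6]
[[-0.866  0.499  0.004]
 [-0.002  0.003 -1.   ]
 [-0.499 -0.866 -0.002]]
turn [-0.1 -0.  -0.2] shift [-0.0011 -0.0019 -0.0022] q [-1.05  0.72  2.1   1.47  0.45 -0.88] t 53.15 w 0.0148
```

View pics/w42.png

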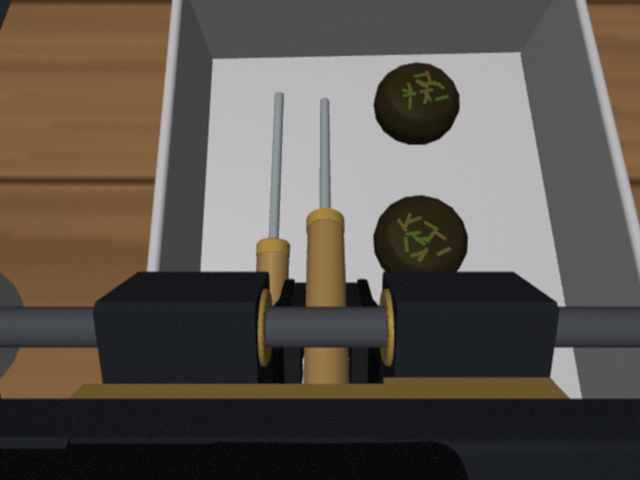

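jog_arm --increments '[[[0, 0, 0, 0, -0.002, -0.003, 1], [0, 0, 0, 0, -0.002, -0.004, 1], [0, 0, 0, 0, -0.002, -0.004, 0.4], [0, 0, 0, 0, -0.002, -0.004, 0.4], [0, 0, 0, 0, -0.002, -0.004, 0.4], [0, 0, 0, 0, -0.002, -0.004, 0.4]]]'

```text
time: 53.8
position: [0.4501, -0.2974, 0.0394]
tool_rot: [0.182, 0.684, -0.682, 0.184]
ft_force: [0.7, 0.4, -0.2]
grip_width: 0.0258
```

jog_arm --increments '[[[0, 0, 0, 0, 0, 0.03, 0.3], [0, 0, 0, 0, 0, 0.06, 0.3], [0, 0, 0, 0, 0, 0.1, 0], [0, 0, 0, 0, 0, 0.15, 0], [0, 0, 0, 0, 0, 0.2, 0], [0, 0, 0, 0, 0, 0.25, 0]]]'

```text
time: 54.4
position: [0.4493, -0.2967, 0.2913]
tool_rot: [0.182, 0.684, -0.682, 0.183]
ft_force: [1.5, -0.5, -1.1]
grip_width: 0.0432
```

jog_arm --increments '[[[0, 7, 0, -0.01, 0.03, 0.02, 0], [0, 14, 0, -0.02, 0.07, 0.02, 0], [0, 21, 0, -0.03, 0.11, 0.02, 0], [0, 28, 0, -0.03, 0.15, 0.02, 0], [0, 30, 0, -0.03, 0.19, 0.02, 0], [0, 30, 0, -0.03, 0.23, 0.02, 0], [0, 30, 0, -0.03, 0.27, 0.02, 0], [0, 30, 0, -0.03, 0.3, 0.02, 0]]]'

```text
time: 55.2
position: [0.4181, 0.0058, 0.311]
tool_rot: [-0.002, 0.708, -0.706, -0.0]
ft_force: [0.3, -1.2, 0.3]
grip_width: 0.0437
```

```bash
python3 - <<'E'
from h import *
st(); snap("top","t43.png",(340,140,500,300),3.75); snap("top","t43b.png"); snap("side","s43.png")
E
```

```text
t 55.2 p [0.4181 0.0058 0.311 ] w 0.0437 F [ 0.3 -1.2  0.3]
[[-1.    -0.003  0.003]
 [-0.003  0.004 -1.   ]
 [ 0.003 -1.    -0.004]]
```

View pics/t43.png

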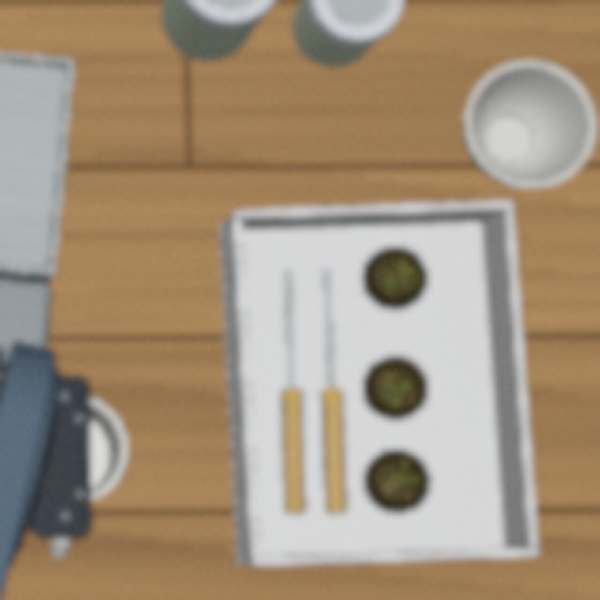

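View pics/t43b.png

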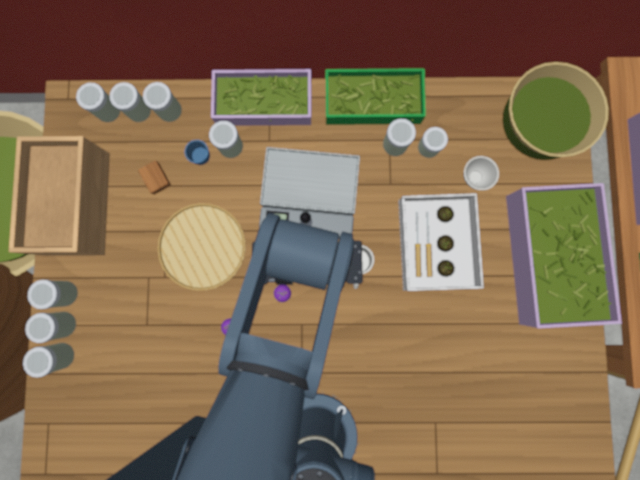

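View pics/s43.png

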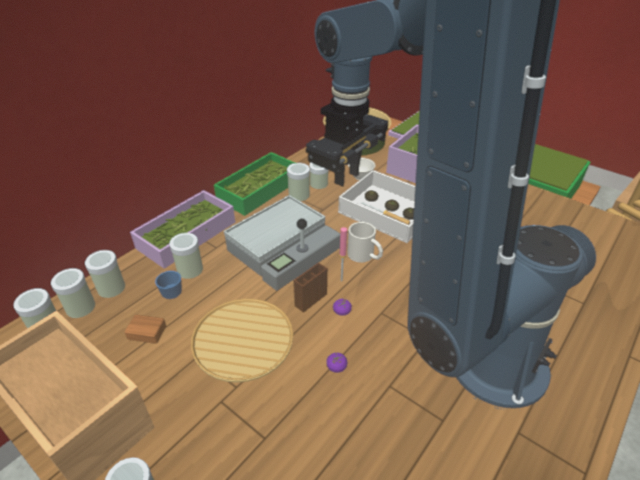

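The tub holds three cakes and two picks, all flat. The scale, tray and holder are empty, the lever is upright and the bystanders look unmoved. Handing in.

```bash
python3 - <<'E'
from h import *
print(hand_in())
E
```

```text
the job is handed in; nothing more can be done
None
```

The order is weighed and packed, and I handed the job in at about 55 s of the 210 s allowed; the hand-in gave no verdict.

- **Zeroing:** I tilted the lever fully left on the empty scale and held it at the stop for more than a second (about 10 N). It then sprang back upright.
- **Weighing:** All three tea cakes were on the platform when I tilted the lever fully right. I held it there for more than a second (11–20 N), and it was upright again afterwards.
- **Packing:** The three cakes and both bamboo picks went into the tub.

**Last checks:** The final top and side pictures show the three cakes and two picks lying flat in the tub. The tray, platform and holder are empty. The mug, tins, pink pick and purple look-alikes appear to be where they started, although the arm partly hid the mug and the purple pieces in the top view.

**What disagreed:**
- The top and side cameras differed by up to about 5 mm on the cake positions. I used the wrist camera and wide-open jaws to cover that.
- A finger probably brushed the tray rim while I gripped the second cake (about 7 N), with no visible effect.
- The scale's display never showed any digits, so I judged zeroing and recording by the lever's tilt and force alone.

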